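Put the wooden tulip in the bud vase

ROBOT

A 6-joint arm with a two-finger parallel gripper is mounted at the origin on the work surface. World frame = base frame: x ahead of the robot, y to its left, z up, the work surface at z = 0. Lengths are in mm, angles in rad, forces in N, time in s.
With the tool pointing down it reaches from about 400 to 925 mm from the base axis. Payload 12.5 kg.
Tool frame: the origin (TCP) lies on the mounting face of the last link; the fingertips stand 190 mm ahead of it and the grasp point (between the pads) lies 171 mm ahead of it (env.tcp_to_tips is the distance from the TCP to the fingertips, in mm); x points along the fingers, y is the direction in which the jaws open and shut, and the axes are right-handed (so a half turn about x gives the same grasp; the last joint's range is limited). The gripper opens to 95 mm and grips with 3 to 60 N. Pads are 20 mm wide; open, the fingers measure 119 mm over their backs; the gripper's body (75 mm by 180 mm) begins 59 mm behind the grasp point.
Start: joints at [-1.368, 0.491, 1.559, -0, 1.092, -0.106], TCP at [189.967, -595.431, 404.761] pointing down, gripper open.
Joint ranges: [-3.1, 3.1], [-0.84, 2.19], [0.05, 2.79], [-1.13, 4.28], [0.06, 2.93], [-2.69, 2.69]. Speed limits (rad/s): [2.22, 2.22, 2.79, 3.14, 3.14, 3.14].

INTERFACE

Orientations are given as [roll, pitch, yaw] about the fixed x, y, z axes, in that order (R = Rz(yaw) Ry(pitch) Rx(roll)).
In Python, from cell import monitor, cams, job, env gives the robot as it stands. The module is installed in compiled form; this text tells all that it offers.
- The arm moves only by the tool apply_moves, never from a script. Its argument "series" is a list of rows, each a list of 3 entries, a list of its own where there are three numbers: the closure, from -1 (fully open) to 1 (shut), so that 0 is half open, then the shift along the tool's x, y, z in cm, then the turn about the tool's x in rad. A call has 1 to 20 rows; each row is the pose to reach, as a shift and turn from the pose commanded when the call began, along the tool's axes at that moment; what a row does not reach only later rows make up. A row lasts 1/8 s, in which the tool goes at most 62.5 mm and 10.7 degrees, less where a joint would pass 70% of its speed; a pose out of reach is approached as far as the arm can. A call with a gripper value outside its range is refused whole. The fingers move at their own pace and stop on an object; the grip force is fixed at half the most. Time passes only in rows, so rows that repeat a pose let the fingers close. It gives the time, the measured TCP pose, the force and the opening at its end, in the units of the state.
- monitor.state(): the state, without advancing time (a new reading comes with each control period).
- cams.read_camera(name): name is "scene" or "top" or "wrist"; returns a dict with "image" (420x560x3 uint8, red, green, blue), "fx", "fy", "cx", "cy" (pixels), "position" and "orientation" of the camera in the world. Camera axes: x right, y down, z forward; pixel columns grow to the right and rows downward; lengths in mm; the calibration is good to about 2 mm. The wrist camera is an equidistant fisheye: a pixel r from the principal point sees the ray r / f radians off the axis. A picture is of the moment at which its call begins. There is no depth.
- job.job_done(): hands the job in, once; it reports no verdict.
The state is a dict: "t": time; "joints": joint angles; "qvel": joint speeds; "tau": joint torques, N m; "eef_pos": TCP position; "tcp_rot": TCP orientation; "ft_force": force on the tool from outside, world axes, zero at the start; "moment": the same for the moment, N m; "opening": opening from 0.0 (shut) to 1.0 (fully open).
Only numpy, scipy, OpenCV 4.12 (cv2) and the standard library are available. Lean on these libraries where they do the work, as an engineer would, in place of code of your own. Each camera call takes 0.05 s, during which the arm holds its last target. There are 200 camera calls.

TASK

The steel-stemmed wooden tulip lying on the cloth belongs in the stone bud vase. First stand it stem-down in the short empty water tumbler and let go of it there; then take it again and push the stem down the narrow hole of the vase's off-centre neck, against the tight cork inside, until the wooden bud sits fully home on the lip, and let go. Leave the tumbler standing upright and do not disturb the other things on the table.

Things in the scene. Friction and masses are not known exactly. Their poses are not given: they have to be found in the camera images.
- flower: wooden tulip, about 60 g, lying on the cloth: round steel stem 8 mm thick, 100 mm long, on it a wooden bud, a 20 x 20 mm square block 28 mm long with a 6.5 mm low dome. Origin on the axis in the bud's underside, where the stem begins; +x runs through the bud to the dome, the stem along -x; y, z square to the bud's flat sides. Centre of mass about 35 mm down the stem
- flower_tip (a point): free end of the stem, on its axis, 100 mm from the flower's origin; the last 1.5 mm taper to 6 mm
- flower_shoulder (a point): centre of the underside of the bud (the flower's origin); this face sits on the vase's lip when fully home
- tumbler: short empty water tumbler of clear glass, loose, 300 g: 66 mm tall, outer diameter 62 mm at the foot and 72 mm at the rim, wall 4 mm, floor 8 mm thick. Origin at the centre of its underside, z up. Let go in it, the flower leans about 35 to 40 degrees from upright
- vase: hand-made grey-green stone bud vase, fastened to the table: round foot bulb 86 mm wide, 50 mm tall; above it a bead 56 mm wide and a disc 60 mm wide, up to 104 mm; then an upright neck 28 mm wide that ends in a flat round lip 46 mm wide, 8 mm thick, top 155 mm above the table. In the lip's middle a vertical bore, 10.4 mm in diameter, no chamfer, 105 mm deep. Origin under the foot's centre
- vase_top (a point): point on the axis of the vase's foot, at the height of the lip's top, 155 mm above the table. Neck, lip and bore stand off-centre on the foot: the bore's centre lies 6.5 to 8 mm sideways of this point; which way differs each time and is not measured, it must be felt or seen
- stop (a joint): tight cork in the vase's bore. Its top lies 50 mm plus this value (m) below the lip's top; it starts between 0 and 0.02, takes about 7 N to slide down, stays where it is pushed, and is at 0.050 when the flower is fully home
- bowl: white ceramic bowl, 90 mm wide, 42 mm tall; bystander, origin under its centre
- wineglass: clear wine glass, 82 mm wide, 200 mm tall; bystander, origin under its centre
- pepper: dark wooden pepper mill, 44 mm wide, 95 mm tall; bystander, origin under its centre
- salt: small glass salt jar with a steel cap, 36 mm wide, 60 mm tall; bystander, origin under its centre
- fork: steel fork lying flat, 168 mm long, 24 mm wide, 5 mm thick; bystander, tines to its +x, origin 80 mm from the handle's end

How it is judged (in metres and radians):
On the way, in this order (a step that is already met when the one before it is completed fails the run):
1. the flower stands stem-down in the upright tumbler, let go and at rest (horizontal distance between flower_tip and tumbler below 0.036 m and z of flower_tip in the frame of tumbler below 0.03 m and angle between flower's own x axis and vertical below 1 rad and angle between tumbler's own z axis and vertical below 0.1 rad and contact force between the fingers and flower below 0.05 N and linear speed of flower below 0.05 m/s), for 0.2 s.
2. the stem's tip has entered the vase's neck (horizontal distance between flower_tip and vase_top below 0.013 m and z of flower_tip in the frame of vase_top below -0.01 m), for 0.1 s.
At the end, for the whole second after the job is handed in: The flower is in the vase's neck, the underside of its bud no more than 3 mm above the lip and within 12 mm of the vase's axis, upright within 0.08 rad, the cork pushed down past 45 mm, the flower released and at rest; the tumbler stands upright on the table (z of flower_shoulder in the frame of vase_top below 0.003 m and horizontal distance between each of flower_shoulder, flower_tip and vase_top below 0.012 m and angle between flower's own x axis and vertical below 0.08 rad and value of joint stop above 0.045 m and contact force between the fingers and flower below 0.05 N and linear speed of flower below 0.02 m/s and angle between tumbler's own z axis and vertical below 0.1 rad and height (world z) of tumbler below 0.01 m); the robot touches nothing.
It fails at once if the tumbler is knocked over (angle between tumbler's own z axis and vertical above 0.6 rad).
It fails at once if another thing on the table is moved by more than 30 mm or knocked over (distance of any of bowl, wineglass, pepper, salt, fork from where it was at the start of the episode above 0.03 m or angle between any of bowl, wineglass, pepper, salt, fork's own z axis and vertical above 0.5 rad).
It also fails if it takes over 72 s, if anything falls off the work surface, if the arm or the gripper's body presses on something with over 40 N, if the wrist force passes 120 N, or if a joint passes its speed limit or range.

## Working session

There is one attempt and no reset: what is moved stays moved. The work goes in short steps, Python scripts to look and compute and a tool call to move; the robot and the scene stay as the last step left them, time stands still between calls to the robot, and variables do not carry over. Pictures are saved under pics/ and viewed, about 8 in all and at most 12, crops included, and the job is handed in when it is done.

Besides the shell and the picture viewer there is one more tool, called after "Request:" by a JSON object that holds its "name" and its "arguments", one argument or row to a line. apply_moves: Moves the arm, as the interface text tells. Its arguments: {"type":"object","properties":{"series":{"type":"array"}},"required":["series"]}

```bash
ls; mkdir -p pics; cat > h.py <<'E'
import numpy as np, cv2
from cell import monitor, cams, job, env
from scipy.spatial.transform import Rotation as R
def cam(n):
    c=cams.read_camera(n); return c
def save(c,f,crop=None,s=1):
    im=c["image"][:,:,::-1]
    if crop: im=im[crop[1]:crop[3],crop[0]:crop[2]]
    if s!=1: im=cv2.resize(im,None,fx=s,fy=s,interpolation=cv2.INTER_CUBIC)
    cv2.imwrite("pics/"+f,im)
E
python3 - <<'E'
from h import *
s=monitor.state(); print(s)
for n in("scene","top","wrist"):
    c=cam(n); np.save(n+".npy",c,allow_pickle=True); save(c,n+"0.png"); print(n,{k:v for k,v in c.items() if k!="image"})
E
```

```text
pics
{'t': 0.0, 'joints': array([-1.36761649e+00,  4.91556570e-01,  1.55943153e+00, -2.81030317e-05,
        1.09167712e+00, -1.05609090e-01]), 'qvel': array([ 0.00067829,  0.00124041, -0.00058598,  0.00079646,  0.00046985,
        0.0001246 ]), 'tau': array([ 1.98044618e-04, -6.12655807e+01, -2.58183253e+01,  6.91563799e-02,
        4.81204432e-02, -6.84239831e-05]), 'eef_pos': array([ 189.94957778, -595.4083348 ,  404.1696599 ]), 'tcp_rot': array([-1.65317125,  1.56972347,  1.79722329]), 'ft_force': array([-0.33716078, -0.17970455,  0.04381122]), 'moment': array([ 0.01997746, -0.01242149, -0.03009704]), 'opening': 1.0000771561881945}
scene {'fx': 479.49860510160966, 'fy': 479.49860510160966, 'cx': 273.5359845515523, 'cy': 208.727418039771, 'position': array([1402.59927541,   11.97509215,  880.15128706]), 'orientation': array([-2.29956220e+00, -1.85749721e-03,  1.61645389e+00])}
top {'fx': 533.9164410092485, 'fy': 533.9164410092485, 'cx': 280.2882001520966, 'cy': 205.9422670707328, 'position': array([ 459.03704218,   -2.12976233, 1181.04658219]), 'orientation': array([-3.0464859 , -0.01467675, -1.59043448])}
wrist {'fx': 325.19226210127806, 'fy': 325.19226210127806, 'cx': 282.08295820052547, 'cy': 214.2831049707848, 'position': array([ 260.76966559, -571.58360534,  383.07151322]), 'orientation': array([ 2.87125629e+00,  1.34098143e-03, -1.26217292e+00])}
```

View pics/top0.png

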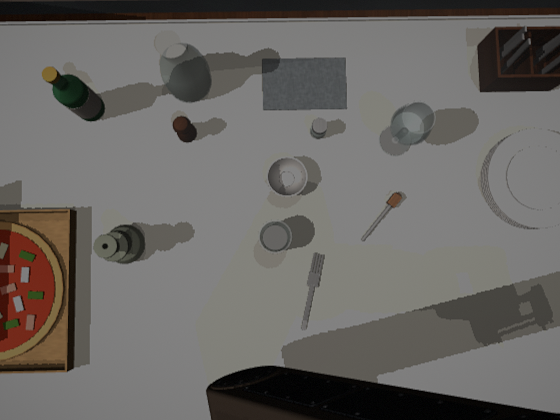

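View pics/scene0.png

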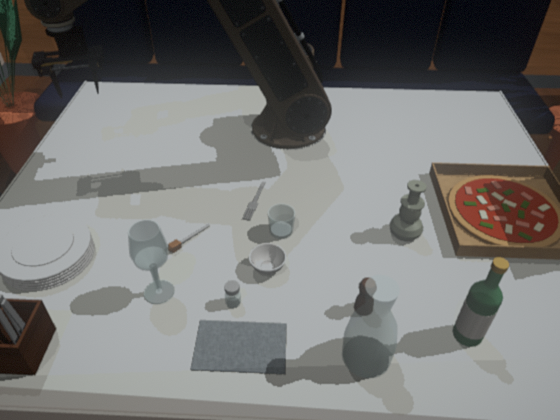

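The top view shows the flower with its stem tip at about (363,240) and bud at (398,200). The tumbler is at (276,236), the vase lip at about (108,245) and the fork at (313,290). The scene view confirms this layout. Next I'll measure with colour masks and rays.

```bash
cat >> h.py <<'E'
def ray(c,u,v):
    x=(u-c["cx"])/c["fx"]; y=(v-c["cy"])/c["fy"]
    if c["fx"]<400:   # fisheye wrist
        r=np.hypot(x,y); d=np.array([np.sin(r)*x/max(r,1e-9),np.sin(r)*y/max(r,1e-9),np.cos(r)])
    else: d=np.array([x,y,1.])
    return np.array(c["position"]),R.from_euler("xyz",c["orientation"]).apply(d)
def onz(c,u,v,z):
    p,d=ray(c,u,v); return p+d*(z-p[2])/d[2]
def proj(c,P):
    q=R.from_euler("xyz",c["orientation"]).inv().apply(np.array(P)-c["position"])
    if c["fx"]<400:
        h=np.hypot(q[0],q[1]); r=np.arctan2(h,q[2]); q=np.array([q[0]/h*r,q[1]/h*r,1])
    return np.array([c["fx"]*q[0]/q[2]+c["cx"],c["fy"]*q[1]/q[2]+c["cy"]])
def bud(c,box=None):
    h=cv2.cvtColor(c["image"],cv2.COLOR_RGB2HSV); m=((h[...,0]<16)&(h[...,1]>90)&(h[...,2]>70)).astype(np.uint8)
    if box:
        k=np.zeros_like(m); k[box[1]:box[3],box[0]:box[2]]=1; m*=k
    return m
def load(n): return np.load(n+".npy",allow_pickle=True).item()
E
python3 - <<'E'
from h import *
t=load("top"); s=load("scene")
for n,c,b in(("top",t,(350,180,420,250)),("scene",s,(150,215,220,260))):
    m=bud(c,b); ys,xs=np.nonzero(m); print(n,len(xs),xs.mean(),ys.mean()); (ce,wh,a)=cv2.minAreaRect(np.c_[xs,ys].astype(np.float32)); print(ce,wh,a, onz(c,*ce,10))
# calib check: project bud centre from top into scene
ys,xs=np.nonzero(bud(t,(350,180,420,250))); print(proj(s,onz(t,xs.mean(),ys.mean(),12)))
print("tip",onz(t,363,240,4),"tumb",onz(t,276,236,50),"vase lip",onz(t,108,245,155))
a=cv2.resize(t["image"][185:255,345:415,::-1],None,fx=5.5,fy=5.5,interpolation=2)
b=cv2.resize(t["image"][215:285,75:145,::-1],None,fx=5.5,fy=5.5,interpolation=2)
d=cv2.resize(s["image"][170:240,375:445,::-1],None,fx=5.5,fy=5.5,interpolation=2)
e=cv2.resize(t["image"][205:275,240:310,::-1],None,fx=5.5,fy=5.5,interpolation=2)
im=np.vstack([np.hstack([a,b]),np.hstack([d,e])]); im=np.clip(im*1.6,0,255).astype(np.uint8); im=cv2.resize(im,(600,600)); cv2.imwrite("pics/z1.png",im); print(im.shape)
E
```

```text
top 116 394.3103448275862 199.38793103448276
(394.219482421875, 199.47561645507812) (8.74573040008545, 13.274770736694336) 38.65980529785156 [ 580.17586877 -273.90968453   10.        ]
scene 40 174.075 243.65
(174.10000610351562, 243.7000274658203) (4.0249223709106445, 10.28591251373291) 63.43495178222656 [ 572.83048477 -274.94321721   10.        ]
[173.91571639 245.26705799]
tip [ 492.17150664 -202.6115265     4.        ] tumb [502.8656506  -10.51583111  50.        ] vase lip [487.75203205 311.11488353 155.        ]
(600, 600, 3)
```

View pics/z1.png

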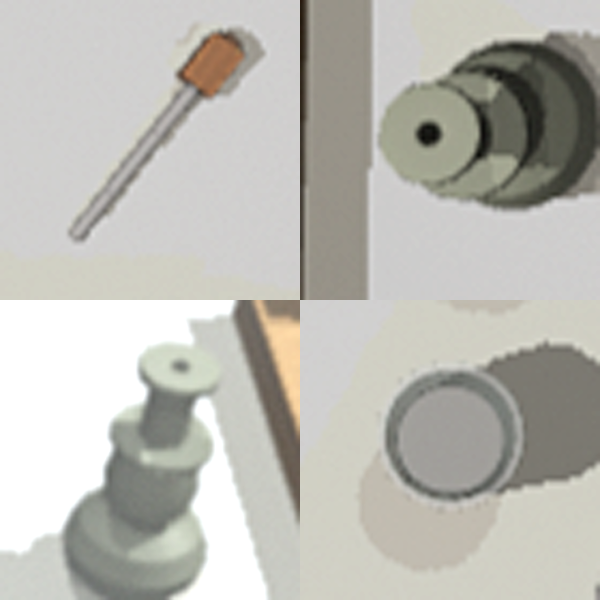

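The tiles give these full-image pixels: flower tip (363.0,239.8) and shoulder (389.8,204.4) in the top view; bore (104.9,246.0) in the top view and (417.2,185.4) in the scene view; tumbler rim centre (275.7,236.7) in the top view.

```bash
cat >> h.py <<'E'
def tri(c1,p1,c2,p2):
    a,d=ray(c1,*p1); b,e=ray(c2,*p2); d/=np.linalg.norm(d); e/=np.linalg.norm(e)
    x=np.linalg.lstsq(np.c_[d,-e],b-a,rcond=None)[0]; P,Q=a+d*x[0],b+e*x[1]; return (P+Q)/2,np.linalg.norm(P-Q)
def tool():
    s=monitor.state(); M=R.from_euler("xyz",s["tcp_rot"]).as_matrix(); return s,M
def delta(grasp,zdir=None):
    """cm shift (tool axes) to bring grasp point to world mm; turn about x so tool z/-z is along zdir"""
    s,M=tool(); tgt=np.array(grasp,float)+[0,0,171]; sh=M.T@(tgt-s["eef_pos"])/10
    out=[np.round(sh,2)]
    if zdir is not None:
        l=M.T@np.array([*zdir,0.]); a=np.arctan2(-l[1],l[2]); a=(a+np.pi/2)%np.pi-np.pi/2; out.append(round(a,3)); out.append(s["joints"][5])
    return out
E
python3 - <<'E'
from h import *
t=load("top"); s=load("scene")
print("bore",tri(t,(104.9,246),s,(417.2,185.4)),onz(t,104.9,246,155),onz(s,417.2,185.4,155))
tip=onz(t,363,239.8,4); sh=onz(t,389.8,204.4,20); print("tip",tip,"sh",sh,np.linalg.norm((sh-tip)[:2]))
print("tumb",onz(t,275.7,236.7,66))
d=(sh-tip)[:2]; d/=np.linalg.norm(d); print("dir",d)
b=tip[:2]+d*114; print("budc",b, tip[:2]+d*100)
st,M=tool(); print(M); print(delta([*b,60],d))
E
```

```text
bore (array([486.08837561, 318.47421179, 151.43191446]), np.float64(0.7366974329079505)) [485.96181693 316.98003906 155.        ] [490.46849265 317.3680871  155.        ]
tip [ 492.61191743 -202.62667526    4.        ] sh [ 568.4675728  -261.43777164   20.        ] 95.98346477416574
tumb [500.7985594   -9.74385555  66.        ]
dir [ 0.7902992  -0.61272112]
budc [ 582.70602617 -272.47688335] [ 571.64183738 -263.89878762]
[[-1.95882628e-04  3.03937217e-01 -9.52692044e-01]
 [ 8.26541775e-04 -9.52691687e-01 -3.03937273e-01]
 [-9.99999639e-01 -8.46975804e-04 -6.46010558e-05]]
[array([ 17.35, -18.81, -47.23]), np.float64(0.968), np.float64(-0.10558211974065773)]
```

```bash
python3 - <<'E'
from h import *
t=load("top"); s=load("scene")
print("glass rim top",onz(t,413,122,200),"foot scene",onz(s,159,291,3))
print("check fork",onz(t,313,290,3),"bowl",onz(t,287,176,42))
g=onz(s,159,291,3)[:2]; b=np.array([592.,-279.]); d=np.array([.79,-.613]); n=np.array([.613,.79]); r=g-b
print("glass in tool axes: along d",r@d,"along jaw",r@n)
E
```

```text
glass rim top [ 706.36962617 -271.10920289  200.        ] foot scene [ 717.74192931 -281.71182268    3.        ]
check fork [385.22883281 -89.49842127   3.        ] bowl [631.90728045 -36.71676806  42.        ]
glass in tool axes: along d 100.99847145485322 along jaw 74.93746274726767
```

Request:
{"name": "apply_moves", "arguments": {
  "series": [
    [-1,[10,-17.7,-48.0],0.968],
    [-1,[10,-17.7,-48.0],0.968],
    [-1,[10,-17.7,-48.0],0.968],
    [-1,[10,-17.7,-48.0],0.968],
    [-1,[10,-17.7,-48.0],0.968],
    [-1,[10,-17.7,-48.0],0.968],
    [-1,[10,-17.7,-48.0],0.968],
    [-1,[10,-17.7,-48.0],0.968],
    [-1,[10,-17.7,-48.0],0.968],
    [-1,[10,-17.7,-48.0],0.968],
    [0.2,[14,-17.7,-48.0],0.968],
    [0.2,[14,-17.7,-48.0],0.968]
  ]
}}

```text
t: 1.65
eef_pos: [592.4, -281.4, 262.7]
tcp_rot: [0.148, 1.566, 2.629]
ft_force: [0.4, 0.3, 0.3]
opening: 0.845
```

```bash
python3 - <<'E'
from h import *
st,M=tool(); print(st["t"],st["eef_pos"],M.round(3).tolist(),st["opening"],st["joints"].round(2),st["ft_force"])
c=cam("wrist"); save(c,"w1.png"); np.save("w1.npy",c,allow_pickle=True); print(c["position"],c["orientation"])
E
```

```text
1.65 [ 592.41503888 -281.36084556  262.67496836] [[-0.004, -0.613, -0.79], [0.002, -0.79, 0.613], [-1.0, 0.001, 0.005]] 0.8446644259892645 [-0.54  0.69  1.6  -0.    0.85  1.69] [0.42255184 0.27569909 0.28280651]
[ 650.94900335 -326.25848683  241.13449234] [ 2.86636367e+00 -1.19836120e-03 -2.23093606e+00]
```

View pics/w1.png

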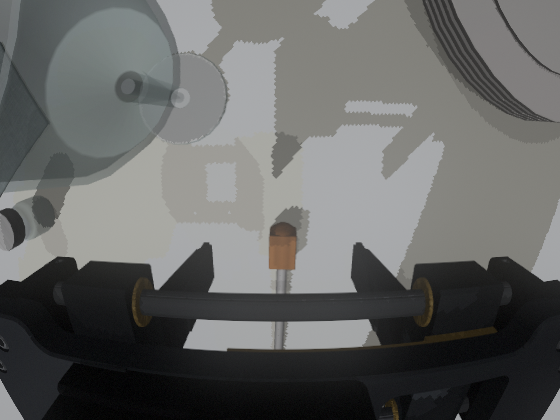

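```bash
python3 - <<'E'
from h import *
c=load("w1"); st,M=tool()
for n,u,v,z in(("dome",282,223,10),("sh",283,268.5,20),("bud top edge dome",282.5,236,20)):
    P=onz(c,u,v,z); print(n,P, (M.T@(P-st["eef_pos"])))
E
```

```text
dome [ 593.9328214  -282.26765661   10.        ] [ 2.54384797e+02 -2.40235465e-01 -1.79493705e+00]
sh [ 567.71424441 -262.84576494   20.        ] [244.45668981   0.49756655  30.8472441 ]
bud top edge dome [ 588.41723924 -278.42956787   20.        ] [2.44399685e+02 1.13769344e-01 4.93743208e+00]
```

Request:
{"name": "apply_moves", "arguments": {
  "series": [
    [0.2,[3.5,0,0.4],0],
    [0.2,[6.5,0,0.4],0],
    [0.2,[6.5,0,0.4],0],
    [0.2,[6.5,0,0.4],0],
    [1,[6.5,0,0.4],0],
    [1,[6.5,0,0.4],0],
    [1,[6.5,0,0.4],0],
    [1,[6.5,0,0.4],0],
    [1,[6.5,0,0.4],0]
  ]
}}

```text
t: 2.82
eef_pos: [590.5, -278.6, 200.2]
tcp_rot: [-3.099, 1.57, -0.617]
ft_force: [0.8, -1.3, 4.1]
opening: 0.208
```

Request:
{"name": "apply_moves", "arguments": {
  "series": [
    [1,[-2,0,0],0],
    [1,[-4,0,0],0],
    [1,[-6,0,0],0],
    [1,[-8,0,0],0],
    [1,[-10,0,0],0],
    [1,[-12,0,0],0],
    [1,[-12,0,0],0],
    [1,[-12,0,0],0]
  ]
}}

```text
t: 3.82
eef_pos: [590.1, -278.4, 319.6]
tcp_rot: [0.305, 1.57, 2.787]
ft_force: [-0.6, 1.2, -1.1]
opening: 0.204
```

```bash
python3 - <<'E'
from h import *
st,M=tool(); print(st["opening"],st["eef_pos"],st["ft_force"],st["moment"])
a=cam("scene"); b=cam("top")
np.save("s2.npy",a,allow_pickle=True); np.save("t2.npy",b,allow_pickle=True)
g=st["eef_pos"]+M[:,0]*171
print(proj(a,g),proj(b,g))
def cr(c):
    u,v=proj(c,g).astype(int); return cv2.resize(c["image"][max(v-50,0):v+50,max(u-50,0):u+50,::-1],(400,400),interpolation=2)
cv2.imwrite("pics/l1.png",np.clip(np.hstack([cr(a),cr(b)])*1.5,0,255).astype(np.uint8))
E
```

```text
0.2036514453052609 [ 590.09227987 -278.35323497  319.55273499] [-0.59567174  1.16677355 -1.07040285] [ 0.08832866 -0.05203029  0.03448807]
[162.92812319 207.00122231] [412.35015314 186.84825608]
```

View pics/l1.png

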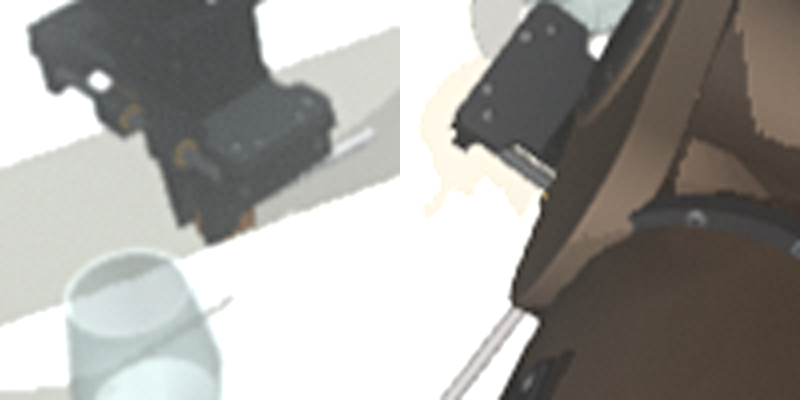

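The scene panel shows the bud in the jaws and the stem still close to horizontal, with its end at about (371,131) in that panel, so the grip is not slipping in rotation. I'll lower it and loosen the grip a little near the table, so gravity pivots the flower with its tip still supported.

Request:
{"name": "apply_moves", "arguments": {
  "series": [
    [1,[3,0,0],0],
    [1,[6,0,0],0],
    [1,[9,0,0],0],
    [1,[11,0,0],0],
    [1,[11.5,0,0],0],
    [0.58,[11.5,0,0],0],
    [0.58,[11.5,0,0],0],
    [0.58,[11.5,0,0],0]
  ]
}}

```text
t: 4.92
eef_pos: [590.4, -278.5, 205.6]
tcp_rot: [-3.071, 1.569, -0.589]
ft_force: [-0.9, 1.1, -0.3]
opening: 0.213
```

Request:
{"name": "apply_moves", "arguments": {
  "series": [
    [0.58,[-0.5,0,0],0],
    [0.58,[-1,0,0],0],
    [0.58,[-1.5,0,0],0],
    [0.58,[-2,0,0],0],
    [0.58,[-2.5,0,0],0],
    [0.58,[-3,0,0],0]
  ]
}}

```text
t: 5.68
eef_pos: [590.3, -278.5, 235.1]
tcp_rot: [2.788, 1.571, -1.013]
ft_force: [0.3, 0.6, -0.4]
opening: 0.212
```

```bash
cat >> h.py <<'E'
def look(f,half=50,names=("scene","wrist")):
    st,M=tool(); print(st["t"],st["opening"],st["eef_pos"].round(1),st["ft_force"].round(2),st["moment"].round(3))
    g=st["eef_pos"]+M[:,0]*171; ims=[]
    for n in names:
        c=cam(n); np.save(f+n+".npy",c,allow_pickle=True); u,v=np.round(proj(c,g)).astype(int)
        if n=="wrist": im=c["image"][120:400,142:422,::-1]; print("wrist crop 142,120 scale",400/280)
        else:
            h2=half; u=max(u,h2); v=max(v,h2); im=c["image"][v-h2:v+h2,u-h2:u+h2,::-1]; print(n,"crop origin",u-h2,v-h2,"scale",200/h2)
        ims.append(np.clip(cv2.resize(im,(400,400),interpolation=2)*1.5,0,255).astype(np.uint8))
    cv2.imwrite("pics/"+f+".png",np.hstack(ims))
E
python3 -c "
from h import *
look('l2',40)
c=load('l2wrist'); m=bud(c,(200,180,360,330)); ys,xs=np.nonzero(m); print(len(xs),xs.mean(),ys.mean(),xs.min(),xs.max(),ys.min(),ys.max())"
```

```text
5.675 0.21155763214503145 [ 590.3 -278.5  235.1] [ 0.27  0.65 -0.42] [0.096 0.043 0.024]
scene crop origin 128 193 scale 5.0
wrist crop 142,120 scale 1.4285714285714286
883 283.6375990939977 279.4473386183465 265 300 258 293
```

View pics/l2.png

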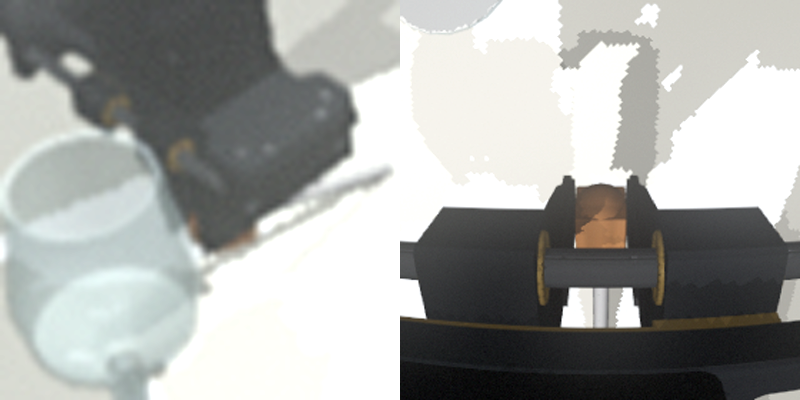

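The scene panel shows the stem end at about (390,170), which is full pixel (206,227). In the wrist panel the bud is centred between the pads, dome edge at row 258. I'll convert that to a tilt.

```bash
cat >> h.py <<'E'
def tipmodel(c,th,L=124,z0=5,dz=-14):
    """pixel of tip if flower hangs th below horizontal about pivot at tool z=z0, world height g+dz"""
    st,M=tool(); g=st["eef_pos"]+M[:,0]*171+M[:,2]*z0+[0,0,dz]
    return proj(c,g+L*(np.cos(th)*M[:,2]+np.sin(th)*np.array([0,0,-1.])))
E
python3 - <<'E'
from h import *
c=load("l2scene")
for d in(0,5,10,20,40): print(d,tipmodel(c,np.radians(d)).round(1))
E
```

```text
0 [207.4 210.4]
5 [207.6 213.6]
10 [207.6 216.9]
20 [206.8 223.8]
40 [202.2 238.2]
```

The tip pixel matches a tilt of about 22° (tip on the table, bud raised), so the loosened grip lets it pivot. I'll keep raising.

Request:
{"name": "apply_moves", "arguments": {
  "series": [
    [0.58,[-0.7,0,0],0],
    [0.58,[-1.4,0,0],0],
    [0.58,[-2.1,0,0],0],
    [0.58,[-2.8,0,0],0],
    [0.58,[-3.5,0,0],0],
    [0.58,[-4.2,0,0],0],
    [0.58,[-4.9,0,0],0],
    [0.58,[-5.6,0,0],0],
    [0.58,[-6.3,0,0],0],
    [0.58,[-7,0,0],0],
    [0.58,[-7.7,0,0],0],
    [0.58,[-7.7,0,0],0]
  ]
}}

```text
t: 7.28
eef_pos: [590.4, -278.6, 312.5]
tcp_rot: [-3.073, 1.57, -0.591]
ft_force: [-0.4, -0.6, 0.9]
opening: 0.208
```

```bash
python3 - <<'E'
from h import *
look("l3",40)
c=load("l3scene")
for d in(0,20,40,60,80,90): print(d,tipmodel(c,np.radians(d)).round(1))
E
```

```text
7.275 0.20757702678792897 [ 590.4 -278.6  312.5] [-0.39 -0.64  0.94] [0.049 0.017 0.018]
scene crop origin 123 169 scale 5.0
wrist crop 142,120 scale 1.4285714285714286
0 [204.6 187.4]
20 [204.1 201.8]
40 [199.3 217.1]
60 [190.9 231.7]
80 [179.6 244.3]
90 [173.2 249.6]
```

View pics/l3.png

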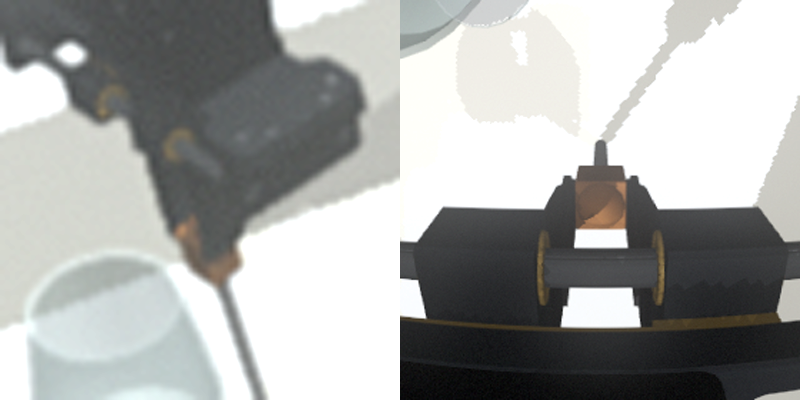

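The flower now hangs nearly vertical, gripped at the bud. In the wrist panel the tip is at (600,142), which is full pixel (282,219), and the dome centre is at (600,203). I'll firm the grip, lift and go towards the tumbler.

```bash
cat >> h.py <<'E'
def axis_from_wrist(c,tip_px,dome_px,L=134.5,dome_z=None):
    """dome apex at given height; tip on its ray at distance L, returns dome,tip"""
    D=onz(c,*dome_px,dome_z); p,d=ray(c,*tip_px); d/=np.linalg.norm(d); w=p-D
    b=w@d; q=np.sqrt(max(b*b-w@w+L*L,0)); return D,p+d*(-b+q)
E
python3 - <<'E'
from h import *
st,M=tool(); c=load("l3wrist")
for dz in(140,150):
    D,T=axis_from_wrist(c,(282,219.4),(281.5,262),dome_z=dz); print(D,T,"tool coords",M.T@(D-st["eef_pos"]),M.T@(T-st["eef_pos"]),"tilt deg",np.degrees(np.arccos((D-T)[2]/134.5)), proj(load("l3scene"),T))
print(delta([500.8,-9.7,160]),st["joints"].round(2))
E
```

```text
[ 596.38857941 -282.33281152  140.        ] [ 583.05745067 -272.34849391    6.53523158] tool coords [171.89938918  -0.65521662  -7.04932926] [305.35558916  -0.38463943   9.6724971 ] tilt deg 7.113350333913545 [174.49857549 247.63523975]
[ 599.87302215 -285.05300142  150.        ] [ 585.41918527 -274.17708259   16.72190357] tool coords [161.90166098  -0.63877296 -11.47492917] [295.17045257  -0.38543419   6.68037327] tilt deg 7.729017531123276 [173.02487686 245.46642867]
[array([ -1.92, -15.76,  23.54])] [-0.54  0.63  1.58 -0.    0.94  1.69]
```

Request:
{"name": "apply_moves", "arguments": {
  "series": [
    [1,[0,0,0],0],
    [1,[-4,0,0],0],
    [1,[-8,0,0],0],
    [1,[-8.5,-2,3],0],
    [1,[-8.5,-5,7],0],
    [1,[-8.5,-8,12],0],
    [1,[-8.5,-11,17],0],
    [1,[-8.5,-13.5,21],0],
    [1,[-8.5,-15,23.5],0],
    [1,[-8.5,-15.76,24.2],0],
    [1,[-8.5,-15.76,24.2],0],
    [1,[-8.5,-15.76,24.2],0]
  ]
}}

```text
t: 8.88
eef_pos: [496.0, -6.5, 396.5]
tcp_rot: [1.635, 1.571, -2.167]
ft_force: [-0.2, 0.0, -0.2]
opening: 0.208
```

```bash
python3 - <<'E'
from h import *
look("l4",40)
st,M=tool(); c=load("l4scene"); print(st["joints"].round(2))
for d in(80,85,90,95): print(d,tipmodel(c,np.radians(d)).round(1))
print("tumbler rim px scene",proj(c,[500.8,-9.7,66]),proj(c,[500.8,-9.7,8]))
E
```

```text
8.875 0.20799663853273984 [496.   -6.5 396.5] [-0.22  0.05 -0.22] [ 0.09  -0.011 -0.003]
scene crop origin 243 119 scale 5.0
wrist crop 142,120 scale 1.4285714285714286
[-0.15  0.32  1.88 -0.    0.95  2.08]
80 [288.7 198. ]
85 [286.1 200.5]
90 [283.3 202.8]
95 [280.6 204.8]
tumbler rim px scene [280.63772716 211.40891471] [280.37770691 227.8759813 ]
```

View pics/l4.png

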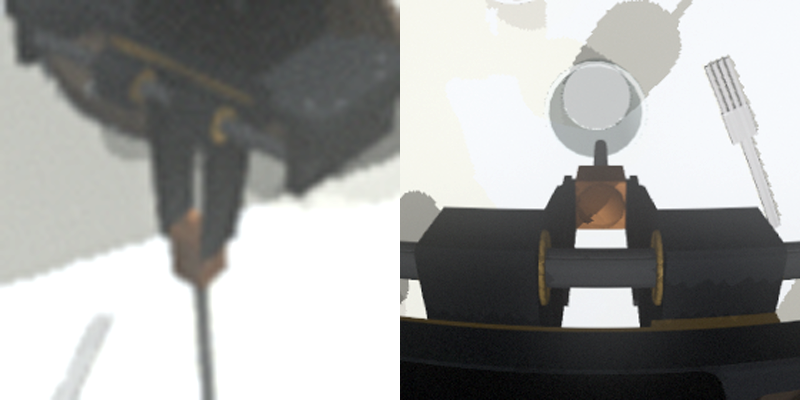

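The wrist panel shows the stem tip at (600,142) and the tumbler rim spanning columns 550–645 and rows 58–157. That puts the rim centre at about (597.5,107.5), full pixel (280.3,195.2). In the scene panel the stem hangs at (205,400).

```bash
python3 - <<'E'
from h import *
st,M=tool(); c=load("l4wrist")
P=onz(c,280.3,195.2,66); print("tumbler",P,"tool",M.T@(P-st["eef_pos"]))
for tz in(90,97): 
    T=onz(c,282,219.4,tz); print(T,"tool",M.T@(T-st["eef_pos"]))
E
```

```text
tumbler [502.95249114  -9.4989551   66.        ] tool [330.49964015  -2.05636066  -7.45779389]
[ 4.88156279e+02 -8.49307044e-02  9.00000000e+01] tool [306.502022    -0.40988908  10.00517284]
[489.78486087  -1.34600485  97.        ] tool [299.5017918   -0.41093955   7.94620141]
```

Request:
{"name": "apply_moves", "arguments": {
  "series": [
    [1,[3,0,0],0],
    [1,[6,0,0],0],
    [1,[7.6,0,0],0],
    [1,[8,0,0],0],
    [1,[8,0,0],0],
    [0.58,[8,0,0],0],
    [0.58,[8.2,0,0],0],
    [0.58,[8.4,0,0],0],
    [0.58,[8.4,0,0],0]
  ]
}}

```text
t: 10.1
eef_pos: [496.0, -6.4, 313.1]
tcp_rot: [-2.752, 1.569, -0.271]
ft_force: [-0.2, -0.6, 3.9]
opening: 0.211
```

Request:
{"name": "apply_moves", "arguments": {
  "series": [
    [0.58,[0.1,0,-0.5],0],
    [0.58,[0.2,0,-1.1],0],
    [0.58,[0.3,0,-1.6],0],
    [0.58,[0.5,0,-2.3],0],
    [0.58,[0.8,0,-3.0],0],
    [0.58,[1.0,0,-3.6],0],
    [0.58,[1.3,0,-4.2],0],
    [0.58,[1.6,0,-4.8],0],
    [0.58,[2.0,0,-5.3],0],
    [0.58,[2.0,0,-5.3],0]
  ]
}}

```text
t: 11.35
eef_pos: [537.7, -38.4, 292.4]
tcp_rot: [0.794, 1.571, -3.007]
ft_force: [0.2, -0.4, 1.0]
opening: 0.209
```

```bash
python3 - <<'E'
from h import *
look("l5",45,("scene","wrist"))
E
```

```text
11.35 0.20948284335523454 [537.7 -38.4 292.4] [ 0.23 -0.4   1.05] [-0.045 -0.088  0.008]
scene crop origin 223 159 scale 4.444444444444445
wrist crop 142,120 scale 1.4285714285714286
```

View pics/l5.png

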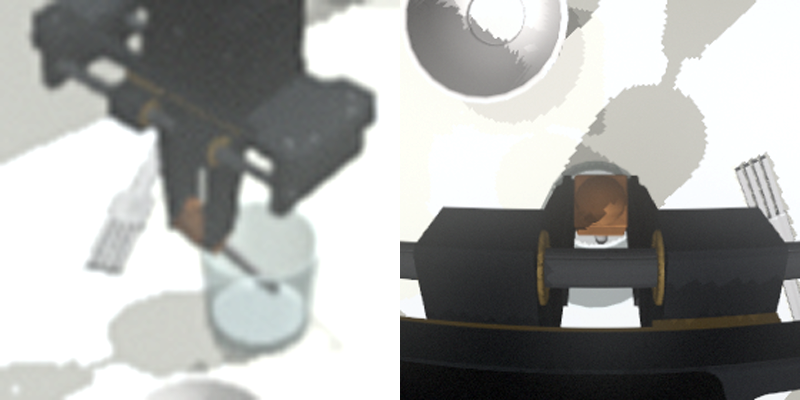

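The scene panel shows the stem inside the tumbler with its tip at (275,288), leaning as planned. In the wrist panel the bud is still between the pads at (600,205). I'll release it gently and rise clear.

Request:
{"name": "apply_moves", "arguments": {
  "series": [
    [0.5,[0,0,0],0],
    [0.4,[0,0,0],0],
    [0.2,[0,0,0],0],
    [0.2,[0,0,0],0],
    [0.2,[0,0,0],0],
    [0.2,[-3,0,0],0],
    [0.2,[-7,0,0],0],
    [0.2,[-7,0,0],0],
    [0.2,[-7,0,0],0]
  ]
}}

```text
t: 12.58
eef_pos: [537.2, -38.1, 362.2]
tcp_rot: [0.667, 1.57, -3.134]
ft_force: [0.0, -0.5, 0.8]
opening: 0.4
```

```bash
python3 - <<'E'
from h import *
look("l6",45,("scene","wrist"))
st,M=tool(); c=load("l6wrist"); m=bud(c,(220,170,350,330)); n,l,s,ce=cv2.connectedComponentsWithStats(m); i=1+s[1:,4].argmax(); ys,xs=np.nonzero(l==i)
print(s[i],ce[i],cv2.minAreaRect(np.c_[xs,ys].astype(np.float32)))
for z in(90,100,110): P=onz(c,*ce[i],z); print(P,M.T@(P-st["eef_pos"]))
E
```

```text
12.575 0.3997335959249551 [537.2 -38.1 362.2] [ 0.02 -0.47  0.82] [0.09  0.009 0.015]
scene crop origin 223 136 scale 4.444444444444445
wrist crop 142,120 scale 1.4285714285714286
[271 204  26  30 593] [282.60876897 219.16526138] ((283.527587890625, 217.83106994628906), (28.650693893432617, 25.16278076171875), 85.2363510131836)
[537.04133266 -38.32490258  90.        ] [ 2.71676072e+02  5.99149295e-02 -3.65327199e-01]
[539.38779661 -40.10796438 100.        ] [ 2.61671466e+02  4.06985583e-02 -3.29665529e+00]
[541.73426056 -41.89102619 110.        ] [ 2.51666860e+02  2.14821872e-02 -6.22798338e+00]
```

View pics/l6.png

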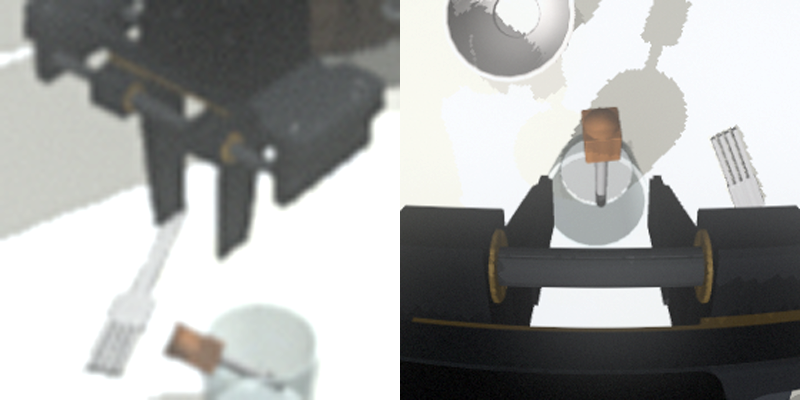

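The flower stands in the tumbler, let go and leaning. Wrist full pixels: bud from about (283,200) to the shoulder edge at (283,233), tip at (282,263). Next I'll work out the lean and the regrasp.

```bash
python3 - <<'E'
from h import *
st,M=tool(); c=load("l6wrist"); T=onz(c,282,262,11); z=-M[:,2]; z[2]=0; z/=np.linalg.norm(z); up=np.array([0,0,1.])
print("tip",T)
for d in(30,35,38,41,45,50):
    t=np.radians(d); a=np.sin(t)*z+np.cos(t)*up; n=-np.cos(t)*z+np.sin(t)*up
    sh=T+100*a+10*n; de=T+128*a+10*n; B=T+114*a
    print(d,proj(c,sh).round(1),proj(c,de).round(1),"budc",B.round(1),(M.T@(B-st["eef_pos"])).round(1))
E
```

```text
tip [479.86721977   6.52966245  11.        ]
30 [282.1 261.3] [282.1 257.1] budc [524.9 -28.4 109.7] [252.   -0.4  15.3]
35 [282.1 250.4] [282.1 241.5] budc [531.6 -33.5 104.4] [257.3  -0.4   6.9]
38 [282.1 243.9] [282.1 232.4] budc [535.3 -36.5 100.8] [260.8  -0.4   2.1]
41 [282.1 237.6] [282.1 223.6] budc [539.  -39.3  97. ] [264.6  -0.4  -2.5]
45 [282.1 229.4] [282.1 212.3] budc [543.6 -42.8  91.6] [270.1  -0.4  -8.3]
50 [282.1 219.6] [282.1 199.2] budc [548.9 -47.   84.3] [277.4  -0.4 -15. ]
```

Request:
{"name": "apply_moves", "arguments": {
  "series": [
    [0.2,[4,0,-1.2],0],
    [0.2,[7.5,0,-1.2],0],
    [0.2,[8.3,0,-1.2],0],
    [0.2,[8.3,0,-1.2],0],
    [1,[8.3,0,-1.2],0],
    [1,[8.3,0,-1.2],0],
    [1,[8.3,0,-1.2],0],
    [1,[8.3,0,-1.2],0]
  ]
}}

```text
t: 13.68
eef_pos: [547.1, -45.5, 280.2]
tcp_rot: [-2.692, 1.57, -0.21]
ft_force: [1.6, 0.3, 3.1]
opening: 0.209
```

Request:
{"name": "apply_moves", "arguments": {
  "series": [
    [1,[-1.5,0,0],0],
    [1,[-3,0,0],0],
    [0.58,[-3,0,0],0],
    [0.58,[-3.8,0,0],0],
    [0.58,[-4.6,0,0],0],
    [0.58,[-5.4,0,0],0],
    [0.58,[-6.2,0,0],0],
    [0.58,[-7,0,0],0],
    [0.58,[-8,0,0],0],
    [0.58,[-9,0,0],0],
    [0.58,[-10,0,0],0],
    [0.58,[-11,0,0],0],
    [0.58,[-11,0,0],0],
    [1,[-11,0,0],0],
    [1,[-11,0,0],0]
  ]
}}

```text
t: 15.55
eef_pos: [546.9, -45.5, 389.3]
tcp_rot: [0.641, 1.57, 3.123]
ft_force: [0.3, 0.1, -1.2]
opening: 0.208
```

```bash
cat >> h.py <<'E'
def darkstem(c,col=282,rng=(150,262)):
    return [(v,c["image"][v,col-14:col+15:2].mean(1).round().astype(int).tolist()) for v in range(*rng,4)]
E
python3 - <<'E'
from h import *
look("l7",45,("scene","wrist"))
st,M=tool(); c=load("l7wrist"); m=bud(c,(220,150,350,330)); n,l,s,ce=cv2.connectedComponentsWithStats(m); i=1+s[1:,4].argmax(); print(s[i],ce[i])
for r in darkstem(c): print(*r)
print(st["joints"].round(2))
E
```

```text
15.55 0.207596802906532 [546.9 -45.5 389.3] [ 0.33  0.1  -1.24] [ 0.049 -0.002  0.002]
scene crop origin 220 129 scale 4.444444444444445
wrist crop 142,120 scale 1.4285714285714286
[265 266  36  23 496] [286.01008065 279.63508065]
150 [164, 164, 164, 165, 165, 164, 164, 165, 164, 165, 164, 165, 165, 165, 164]
154 [164, 165, 164, 164, 164, 164, 164, 164, 164, 164, 165, 164, 164, 165, 165]
158 [164, 164, 164, 164, 165, 165, 165, 165, 165, 164, 164, 164, 165, 164, 164]
162 [164, 164, 164, 164, 165, 164, 164, 165, 164, 165, 165, 165, 165, 164, 164]
166 [163, 164, 165, 164, 165, 164, 164, 165, 164, 165, 165, 165, 164, 164, 164]
170 [164, 164, 164, 164, 165, 164, 164, 165, 164, 165, 165, 164, 164, 164, 165]
174 [164, 164, 164, 164, 165, 164, 164, 164, 164, 165, 164, 164, 164, 164, 164]
178 [164, 164, 164, 164, 164, 164, 165, 164, 165, 164, 164, 164, 164, 149, 128]
182 [164, 164, 164, 164, 164, 164, 164, 165, 164, 163, 144, 127, 128, 128, 128]
186 [164, 164, 164, 164, 164, 164, 165, 165, 162, 129, 128, 129, 128, 128, 129]
190 [164, 164, 165, 164, 164, 164, 162, 129, 128, 128, 128, 127, 128,
[... 645 characters left out ...]
20, 120, 119, 120, 120, 119, 119, 119, 119, 119, 118, 118, 118, 83]
230 [131, 142, 149, 149, 148, 149, 148, 149, 149, 147, 139, 126, 122, 118, 117]
234 [136, 132, 131, 132, 131, 131, 131, 131, 132, 131, 132, 135, 144, 149, 148]
238 [131, 131, 131, 131, 131, 130, 131, 131, 131, 131, 131, 131, 130, 131, 131]
242 [131, 131, 130, 130, 130, 130, 132, 131, 130, 130, 130, 131, 130, 131, 131]
246 [130, 131, 131, 131, 131, 131, 131, 130, 131, 130, 129, 130, 130, 129, 130]
250 [48, 47, 47, 47, 47, 47, 45, 48, 46, 46, 47, 48, 46, 46, 46]
254 [61, 60, 59, 59, 57, 53, 53, 53, 50, 55, 56, 59, 59, 60, 75]
258 [62, 56, 53, 52, 54, 51, 54, 53, 51, 52, 51, 52, 49, 53, 65]
[-0.2   0.4   1.77 -0.    0.98  2.03]
```

View pics/l7.png

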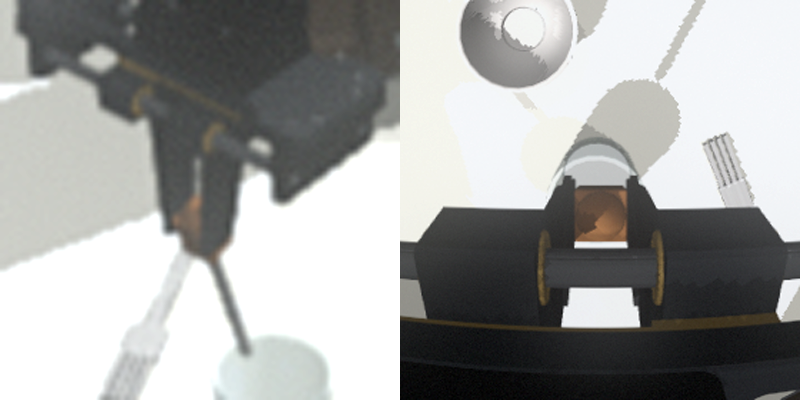

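The scene panel shows the tip at (247,352), which is full pixel (275.6,208.2), and clear of the tumbler. The stem still leans with its tip on the +tool-z side, so I'll work out the tilt.

```bash
python3 - <<'E'
from h import *
c=load("l7scene"); st,M=tool()
for d in(55,60,65,70,75,80): print(d,tipmodel(c,np.radians(d),120,0,-13).round(1))
# vase foot / disc etc.: lip sides in scene for direct reference
print(proj(c,[487,317,155]))
E
```

```text
55 [283.5 197. ]
60 [281.2 200.4]
65 [278.8 203.8]
70 [276.3 207. ]
75 [273.7 209.9]
80 [271.  212.7]
[416.79013431 184.4899751 ]
```

Request:
{"name": "apply_moves", "arguments": {
  "series": [
    [1,[-5,0,0],0],
    [1,[-9.1,0,0],0],
    [1,[-9.1,-3,3],-0.3],
    [1,[-9.1,-7,7],-0.6],
    [1,[-9.1,-11,11],-0.8],
    [1,[-9.1,-15,15],-1.0],
    [1,[-9.1,-19,19],-1.2],
    [1,[-9.1,-23,23.5],-1.4],
    [1,[-9.1,-27,27.5],-1.6],
    [1,[-9.1,-31.2,31.8],-1.8],
    [1,[-9.1,-31.2,31.8],-2.0],
    [1,[-9.1,-31.2,31.8],-2.23],
    [1,[-9.1,-31.2,31.8],-2.23],
    [1,[-9.1,-31.2,31.8],-2.23]
  ]
}}

```text
t: 17.4
eef_pos: [486.7, 396.0, 480.3]
tcp_rot: [-0.89, 1.57, -2.454]
ft_force: [-0.1, 0.4, -1.4]
opening: 0.201
```

```bash
python3 - <<'E'
from h import *
st,M=tool(); print(st["t"],M.round(3).tolist(),st["joints"].round(2),st["eef_pos"])
c=cam("scene"); np.save("l8scene.npy",c,allow_pickle=True)
for d in(65,70,75): print(d,tipmodel(c,np.radians(d),120,0,-13).round(1))
# stem: dark pixels along rows, near expected
u,v=tipmodel(c,np.radians(70),120,0,-13).astype(int)
for r in range(v-24,v+12,3): print(r,u-12,c["image"][r,u-12:u+34:2].mean(1).astype(int).tolist())
E
```

```text
17.4 [[-0.001, 1.0, 0.006], [-0.0, 0.006, -1.0], [-1.0, -0.001, 0.0]] [ 0.58  0.43  1.45 -0.    1.26  0.57] [486.65576914 396.02114098 480.29801021]
65 [431.6 174.2]
70 [435.4 175.6]
75 [439.3 176.7]
151 423 [173, 173, 172, 172, 172, 172, 173, 172, 171, 172, 171, 172, 172, 174, 136, 73, 117, 174, 173, 174, 173, 173, 172]
154 423 [173, 173, 172, 172, 174, 175, 174, 174, 174, 172, 172, 172, 174, 128, 74, 130, 172, 172, 173, 173, 173, 172, 173]
157 423 [173, 172, 176, 175, 176, 174, 174, 173, 174, 175, 174, 175, 125, 75, 130, 172, 171, 172, 170, 171, 172, 172, 172]
160 423 [173, 172, 172, 174, 176, 176, 176, 175, 176, 175, 175, 111, 78, 141, 174, 173, 172, 172, 171, 171, 171, 172, 172]
163 423 [173, 172, 173, 174, 134, 107, 104, 105, 105, 108, 99, 78, 86, 120, 125, 123, 123, 126, 133, 135, 136, 135, 145]
166 423 [172, 173, 173, 173, 94, 87, 77, 71, 72, 73, 80, 73, 70, 69, 70, 68, 66, 67, 66, 66, 65, 66, 65]
169 423 [157, 168, 174, 157, 62, 67, 94, 70, 76, 80, 72, 68, 70, 69, 69, 68, 67, 68, 67, 69, 66, 65, 65]
172 423 [168, 151, 153, 103, 57, 61, 85, 79, 78, 70, 70, 70, 71, 68, 65, 68, 65, 64, 65, 67, 66, 67, 69]
175 423 [106, 102, 97, 80, 62, 61, 76, 83, 106, 112, 105, 101, 99, 99, 96, 97, 97, 96, 96, 94, 93, 93, 91]
178 423 [106, 102, 104, 100, 66, 63, 61, 86, 123, 125, 123, 122, 123, 122, 122, 121, 120, 116, 118, 116, 118, 129, 132]
181 423 [106, 103, 103, 104, 84, 59, 59, 64, 103, 112, 122, 122, 121, 123, 123, 122, 121, 118, 118, 124, 134, 135, 130]
184 423 [118, 114, 103, 104, 99, 62, 58, 58, 86, 106, 106, 111, 122, 123, 122, 120, 119, 123, 131, 135, 114, 97, 85]
```

Request:
{"name": "apply_moves", "arguments": {
  "series": [
    [1,[3,0,0],0],
    [1,[5,0,0],0],
    [0.58,[5,0,0],0],
    [0.58,[5,0,1],0],
    [0.58,[5,0,1.5],0],
    [0.58,[5,0,2],0],
    [0.58,[5,0,2.5],0],
    [0.58,[5,0,3],0],
    [0.58,[5,0,3.5],0],
    [0.58,[5,0,4],0],
    [0.58,[5,0,4],0]
  ]
}}

```text
t: 18.82
eef_pos: [486.7, 355.6, 430.7]
tcp_rot: [0.095, 1.571, -1.476]
ft_force: [0.0, 0.8, -1.2]
opening: 0.211
```

Request:
{"name": "apply_moves", "arguments": {
  "series": [
    [0.58,[0,0,0.5],0],
    [0.58,[0,0,1.0],0],
    [0.58,[0,0,1.5],0],
    [0.58,[0,0,2.0],0],
    [0.58,[0,0,2.5],0],
    [0.58,[0,0,3.0],0],
    [0.58,[0,0,3.3],0],
    [0.58,[0,0,3.3],0]
  ]
}}

```text
t: 19.82
eef_pos: [486.7, 322.7, 430.7]
tcp_rot: [0.202, 1.571, -1.37]
ft_force: [0.2, 0.6, -1.0]
opening: 0.21
```

```bash
python3 - <<'E'
from h import *
st,M=tool(); print(st["t"],st["ft_force"],st["opening"],st["eef_pos"])
c=cam("wrist"); np.save("w9.npy",c,allow_pickle=True)
m=bud(c,(220,150,350,330)); n,l,s,ce=cv2.connectedComponentsWithStats(m); i=1+s[1:,4].argmax(); print(s[i],ce[i])
print("lip px",proj(c,[487,317,155]),proj(c,[487,340,155]))
for r in darkstem(c,282,(190,262)): print(*r)
E
```

```text
19.825 [ 0.2271218   0.56060451 -0.98044723] 0.20979353847773893 [486.68448058 322.72344945 430.71288859]
[ 264  232   38   54 1682] [282.47146254 256.89655172]
lip px [283.48901986 227.6026513 ] [283.51009307 200.31031177]
190 [108, 109, 109, 108, 107, 86, 103, 106, 100, 79, 118, 118, 117, 118, 119]
194 [107, 108, 107, 107, 107, 89, 105, 105, 99, 81, 111, 111, 116, 117, 117]
198 [106, 101, 90, 91, 96, 92, 105, 105, 99, 82, 82, 90, 92, 114, 118]
202 [113, 112, 108, 109, 103, 93, 105, 105, 98, 82, 75, 118, 118, 119, 112]
206 [108, 109, 107, 107, 98, 94, 105, 105, 98, 82, 72, 117, 117, 116, 117]
210 [107, 107, 106, 107, 96, 94, 105, 104, 97, 83, 71, 113, 116, 116, 117]
214 [107, 106, 106, 106, 95, 96, 105, 104, 96, 83, 69, 95, 116, 117, 116]
218 [106, 106, 104, 105, 97, 97, 105, 104, 97, 83, 68, 76, 76, 115, 115]
222 [116, 111, 105, 102, 70, 97, 106, 104, 96, 82, 65, 75, 75, 114, 115]
226 [115, 116, 115, 115, 84, 98, 105, 103, 96, 83, 66, 74, 74, 110, 114]
230 [115, 115, 115, 115, 94, 99, 105, 103, 95, 83, 68, 75, 75, 95, 114]
234 [78, 77, 76, 75, 73, 71, 71, 72, 72, 71, 72, 73, 74, 75, 77]
238 [76, 76, 76, 75, 73, 71, 72, 71, 71, 73, 73, 73, 75, 75, 77]
242 [76, 77, 77, 75, 73, 71, 70, 71, 72, 72, 73, 72, 74, 75, 76]
246 [76, 74, 71, 71, 70, 70, 72, 70, 70, 71, 72, 72, 75, 75, 76]
250 [75, 74, 71, 71, 70, 69, 70, 71, 70, 71, 71, 72, 73, 76, 75]
254 [75, 73, 71, 70, 69, 70, 71, 70, 69, 70, 72, 72, 73, 74, 76]
258 [75, 72, 70, 69, 70, 69, 70, 70, 70, 69, 71, 72, 74, 74, 75]
```

The stem is now visible from the wrist camera, past vertical. I'll firm the grip and raise it until the tip clears the lip.

Request:
{"name": "apply_moves", "arguments": {
  "series": [
    [1,[0,0,0],0],
    [1,[0,0,0],0],
    [1,[-2,0,-0.3],0],
    [1,[-4,0,-0.3],0],
    [1,[-4,0,-0.3],0],
    [1,[-4,0,-0.3],0]
  ]
}}

```text
t: 20.62
eef_pos: [486.5, 325.9, 469.9]
tcp_rot: [-1.01, 1.57, -2.581]
ft_force: [-0.4, -0.1, -0.5]
opening: 0.208
```

```bash
python3 - <<'E'
from h import *
st,M=tool(); print(st["t"],st["ft_force"],st["opening"],st["eef_pos"])
c=cam("wrist"); s=cam("scene"); np.save("w10.npy",c,allow_pickle=True); np.save("s10.npy",s,allow_pickle=True)
m=bud(c,(220,150,350,330)); n,l,q,ce=cv2.connectedComponentsWithStats(m); i=1+q[1:,4].argmax(); print(q[i],ce[i])
print("lip px",proj(c,[487,317,155]),proj(c,[487,340,155]), proj(s,[487,317,155]))
a=c["image"][140:280,210:350,::-1]; b=s["image"][120:220,380:480,::-1]
im=np.hstack([cv2.resize(np.clip(x*1.7,0,255).astype(np.uint8),(400,400),interpolation=2) for x in(a,b)]); cv2.imwrite("pics/v12.png",im)
E
```

```text
20.625 [-0.41535199 -0.13543851 -0.51439046] 0.20784083662541483 [486.51644647 325.8920658  469.8916244 ]
[ 264  232   37   54 1686] [282.31198102 257.0658363 ]
lip px [283.79594632 217.93721271] [283.82552906 193.97249632] [416.79013431 184.4899751 ]
```

View pics/v12.png

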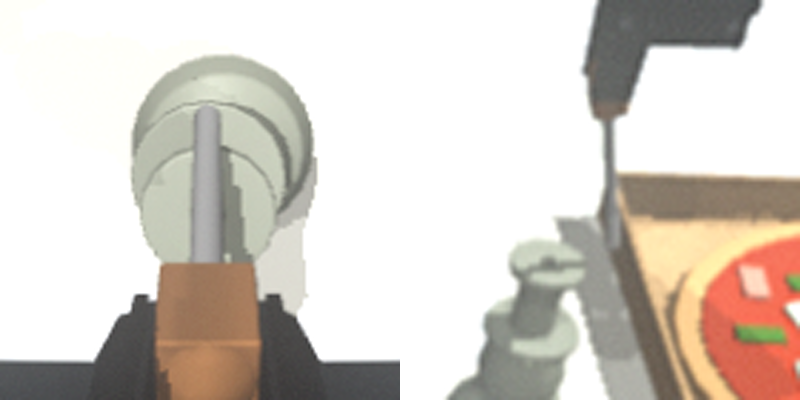

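Scene full pixels: tip (433.8,181.8), bore (416.8,185.5). Wrist full pixels: tip (282.5,177.5), lip columns 259–306.6 with its top edge at row 191.5. I'll triangulate these.

```bash
python3 - <<'E'
from h import *
c=load("w10"); s=load("s10"); st,M=tool()
T,e=tri(c,(282.5,177.5),s,(433.75,181.75)); print("tip",T,e,"tool",M.T@(T-st["eef_pos"]))
# lip in wrist: predicted outline for hypothesised centre
hsv=cv2.cvtColor(c["image"],cv2.COLOR_RGB2HSV)
for B in([486,317],[488,317],[490,317],[488,319]):
    a=np.linspace(0,2*np.pi,73); p=np.array([proj(c,[B[0]+23*np.cos(t),B[1]+23*np.sin(t),155]) for t in a]); print(B,"cols",p[:,0].min().round(1),p[:,0].max().round(1),"rows",p[:,1].min().round(1),p[:,1].max().round(1))
# dome from wrist: expected tilt using bud extents
print("bore scene@155",onz(s,416.75,185.5,155))
print("tip scene if z=165..",[ (z,onz(s,433.75,181.75,z).round(1),onz(c,282.5,177.5,z).round(1)) for z in(165,170,175,180)])
E
```

```text
tip [485.56830769 356.30214788 163.53814723] 0.9533269202746932 tool [306.17795061  -0.67306298 -30.64065902]
[486, 317] cols 258.3 307.2 rows 194.0 240.9
[488, 317] cols 260.4 309.3 rows 194.0 240.9
[490, 317] cols 262.5 311.4 rows 194.0 240.9
[488, 319] cols 260.4 309.3 rows 191.8 239.0
bore scene@155 [490.90576491 316.21900337 155.        ]
tip scene if z=165.. [(165, array([487.1, 355.2, 165. ]), array([485.8, 357. , 165. ])), (170, array([493.5, 352.8, 170. ]), array([485.8, 357.8, 170. ])), (175, array([499.9, 350.4, 175. ]), array([485.8, 358.5, 175. ])), (180, array([506.3, 348. , 180. ]), array([485.8, 359.3, 180. ]))]
```

Request:
{"name": "apply_moves", "arguments": {
  "series": [
    [1,[0,0,2],0],
    [1,[0,0,4],0],
    [1,[0,0,5],0],
    [1,[0,0,5],0],
    [1,[0,0,5],0]
  ]
}}

```text
t: 21.35
eef_pos: [486.7, 276.0, 470.8]
tcp_rot: [2.046, 1.57, 0.475]
ft_force: [0.3, 0.4, -0.1]
opening: 0.204
```

```bash
cat >> h.py <<'E'
def boredark(c,box,thr=45):
    g=c["image"].mean(2); k=np.zeros(g.shape,np.uint8); k[box[1]:box[3],box[0]:box[2]]=(g<thr)[box[1]:box[3],box[0]:box[2]]
    n,l,q,ce=cv2.connectedComponentsWithStats(k); return [(q[i].tolist(),ce[i].round(2).tolist()) for i in range(1,n) if q[i][4]>8]
E
python3 - <<'E'
from h import *
st,M=tool(); print(st["t"],st["ft_force"],st["eef_pos"])
c=cam("wrist"); np.save("w11.npy",c,allow_pickle=True)
print("lip px",proj(c,[486.1,319.2,155])); print(boredark(c,(255,130,312,228)))
for v in range(134,234,3): print(v,c["image"][v,258:310:2].mean(1).astype(int).tolist())
E
```

```text
21.35 [ 0.33796361  0.42462995 -0.11625275] [486.70253952 275.97887015 470.80217862]
lip px [282.27788664 162.68833807]
[]
134 [147, 140, 94, 95, 102, 111, 111, 107, 107, 116, 115, 116, 116, 116, 116, 116, 115, 116, 118, 112, 109, 117, 116, 114, 111, 96]
137 [147, 93, 91, 110, 107, 107, 107, 106, 106, 106, 102, 105, 102, 109, 105, 111, 116, 115, 116, 116, 116, 114, 107, 114, 113, 113]
140 [96, 98, 109, 106, 106, 106, 99, 115, 126, 122, 117, 118, 118, 117, 117, 119, 118, 109, 113, 116, 116, 116, 114, 80, 110, 111]
143 [88, 107, 106, 106, 85, 123, 116, 116, 116, 116, 116, 116, 116, 115, 116, 116, 116, 116, 117, 115, 109, 116, 116, 116, 76, 108]
146 [107, 106, 104, 109, 117, 116, 115, 115, 116, 115, 117, 115, 114, 116, 115, 116, 116, 116, 116, 117, 116, 101, 116, 116, 115, 68]
149 [106, 105, 107, 106, 115, 115, 115, 115, 115, 115, 114, 114, 114, 113, 114, 114, 115, 115, 115, 116, 115, 116, 108, 112, 116, 99]
152 [105, 102, 107, 105, 107, 115, 115, 115, 114, 113, 114, 112, 113, 113, 114, 113, 114, 114, 114, 114, 115, 114, 116, 97, 116, 112]
155 [90, 106, 106, 111, 114, 114, 115, 114, 113
[... 2764 characters left out ...]
2, 100, 125, 125, 125, 124, 125, 125, 124, 124, 125, 124]
221 [162, 162, 162, 162, 162, 162, 161, 161, 162, 142, 96, 103, 101, 94, 82, 102, 125, 125, 125, 125, 124, 125, 125, 125, 125, 124]
224 [162, 162, 162, 162, 162, 162, 162, 162, 161, 140, 96, 103, 101, 94, 81, 96, 123, 125, 124, 125, 124, 125, 124, 125, 125, 125]
227 [163, 162, 162, 162, 161, 162, 162, 162, 162, 139, 96, 102, 101, 94, 81, 97, 125, 124, 124, 124, 124, 125, 125, 124, 124, 124]
230 [161, 162, 162, 161, 162, 162, 161, 162, 162, 119, 97, 103, 100, 92, 83, 95, 124, 123, 125, 124, 124, 123, 124, 125, 124, 124]
233 [162, 162, 163, 162, 84, 77, 77, 76, 75, 73, 71, 72, 73, 72, 74, 73, 74, 75, 76, 77, 80, 124, 124, 124, 124, 124]
```

Read numerically, the bore is the dark blob at rows 157–167, centred at about (282.3,162.3), and the tip end is at about (282.6,178). Next step is the offset between them.

```bash
cat >> h.py <<'E'
def blobc(c,box,thr=90):
    g=255-c["image"].mean(2); g=np.clip(g-(255-thr),0,25); k=np.zeros_like(g); k[box[1]:box[3],box[0]:box[2]]=g[box[1]:box[3],box[0]:box[2]]
    ys,xs=np.nonzero(k); w=k[ys,xs]; return (xs*w).sum()/w.sum(),(ys*w).sum()/w.sum(),len(xs)
E
python3 - <<'E'
from h import *
c=load("w11"); st,M=tool(); b=blobc(c,(270,150,296,172),95); B=onz(c,b[0],b[1],155); print(b,B)
g=c["image"].mean(2)
for v in(174,175,176,177,178,179,180): print(v,g[v,274:292].astype(int).tolist())
# predicted bore outline
a=np.linspace(0,6.28,60); p=np.array([proj(c,B+[5.2*np.cos(t),5.2*np.sin(t),0]) for t in a]); print(p.min(0),p.max(0))
for tz in(160,163,166,169): T=onz(c,282.6,177.8,tz); print(tz,T-B)
E
```

```text
(np.float64(281.72334030318876), np.float64(161.6425771040251), 122) [485.59715676 320.15906043 155.        ]
174 [105, 104, 104, 108, 114, 114, 113, 114, 113, 114, 113, 113, 113, 113, 113, 113, 112, 113]
175 [103, 104, 104, 108, 113, 114, 113, 112, 114, 113, 113, 113, 113, 113, 113, 114, 114, 113]
176 [104, 103, 104, 107, 112, 113, 113, 111, 109, 111, 112, 113, 114, 113, 112, 112, 113, 113]
177 [104, 103, 104, 103, 107, 108, 103, 102, 103, 102, 103, 108, 112, 112, 112, 112, 112, 112]
178 [104, 104, 104, 104, 99, 95, 100, 102, 103, 102, 98, 94, 101, 111, 112, 112, 112, 113]
179 [112, 112, 112, 106, 94, 92, 99, 102, 103, 102, 99, 91, 91, 105, 112, 113, 112, 111]
180 [113, 112, 112, 99, 81, 92, 100, 103, 103, 102, 99, 92, 85, 99, 112, 112, 112, 112]
[276.00051555 155.96123141] [287.45405886 167.30224114]
160 [  0.78879941 -14.10963997   5.        ]
163 [  0.78607151 -13.63412831   8.        ]
166 [  0.78334361 -13.15861665  11.        ]
169 [  0.78061571 -12.68310499  14.        ]
```

Request:
{"name": "apply_moves", "arguments": {
  "series": [
    [1,[0,-0.06,-0.8],0],
    [1,[0,-0.06,-1.65],0],
    [1,[0,-0.06,-1.65],0],
    [1,[0.3,-0.06,-1.65],0],
    [1,[0.6,-0.06,-1.65],0],
    [1,[0.6,-0.06,-1.65],0]
  ]
}}

```text
t: 22.15
eef_pos: [486.1, 292.3, 464.4]
tcp_rot: [-0.962, 1.57, -2.533]
ft_force: [-0.6, -0.0, -0.0]
opening: 0.208
```

```bash
python3 - <<'E'
from h import *
st,M=tool(); print(st["t"],st["ft_force"],st["moment"],st["eef_pos"])
c=cam("wrist"); np.save("w12.npy",c,allow_pickle=True); g=c["image"].mean(2); print(proj(c,[485.6,320.16,155]))
for v in range(176,204): print(v,g[v,268:298].astype(int).tolist())
E
```

```text
22.15 [-6.08354353e-01 -2.09675508e-04 -4.22971842e-02] [-0.09835856 -0.09857432  0.03244239] [486.07576604 292.28445802 464.36194459]
[282.69031561 180.29942494]
176 [106, 106, 105, 105, 104, 106, 106, 105, 105, 102, 88, 66, 59, 74, 82, 71, 62, 60, 64, 90, 108, 113, 113, 113, 113, 114, 115, 114, 114, 115]
177 [106, 106, 105, 106, 106, 106, 106, 105, 103, 94, 73, 66, 88, 103, 104, 103, 92, 69, 57, 65, 93, 111, 113, 114, 114, 114, 114, 114, 115, 114]
178 [106, 105, 106, 106, 106, 104, 104, 104, 101, 85, 69, 88, 99, 103, 105, 103, 99, 89, 70, 56, 83, 108, 113, 114, 114, 114, 114, 115, 115, 114]
179 [106, 105, 106, 105, 107, 105, 105, 103, 97, 75, 71, 93, 100, 104, 105, 103, 99, 92, 74, 56, 68, 96, 111, 114, 114, 115, 114, 114, 113, 114]
180 [105, 105, 105, 106, 106, 106, 105, 105, 93, 71, 75, 93, 101, 103, 104, 104, 100, 92, 76, 57, 62, 90, 112, 115, 115, 114, 114, 114, 115, 114]
181 [106, 105, 106, 106, 105, 106, 106, 103, 91, 68, 75, 93, 101, 104, 104, 103, 100, 92, 75, 57, 65, 93, 113, 115, 114, 115, 114, 114, 114, 115]
182 [106, 106, 107, 107, 107, 107, 106, 106, 98, 80, 78, 94, 10
[... 2440 characters left out ...]
05, 112, 113, 112, 112, 113, 113, 107, 93, 91, 98, 103, 104, 103, 101, 97, 91, 81, 73, 72, 77, 76, 95, 113, 112, 113, 112, 111, 108]
200 [117, 101, 107, 112, 112, 112, 112, 113, 106, 93, 92, 98, 103, 104, 103, 101, 97, 90, 80, 73, 73, 77, 78, 95, 113, 113, 112, 108, 103, 95]
201 [153, 130, 111, 108, 109, 112, 112, 111, 107, 94, 92, 99, 103, 104, 104, 101, 96, 90, 81, 73, 73, 76, 76, 95, 112, 109, 106, 97, 85, 92]
202 [161, 160, 149, 119, 104, 106, 108, 111, 106, 93, 92, 99, 102, 103, 103, 101, 97, 91, 80, 72, 73, 76, 78, 92, 107, 97, 93, 101, 102, 103]
203 [160, 160, 160, 153, 125, 94, 97, 104, 100, 91, 93, 99, 103, 104, 103, 101, 97, 91, 80, 72, 72, 75, 77, 88, 102, 102, 103, 104, 103, 103]
```

Read numerically, the stem end is over the bore: its end edge is at row 176, the bore centre at about row 180.3, and the columns agree to 0.4 px. I'll make a small correction and then lower.

Request:
{"name": "apply_moves", "arguments": {
  "series": [
    [1,[0,0.03,0.12],0],
    [1,[0.3,0.03,0.12],0],
    [1,[0.6,0.03,0.12],0],
    [1,[0.9,0.03,0.12],0],
    [1,[0.9,0.03,0.12],0]
  ]
}}

```text
t: 22.82
eef_pos: [486.4, 291.2, 455.4]
tcp_rot: [-0.926, 1.57, -2.497]
ft_force: [0.3, -0.4, -0.8]
opening: 0.209
```

Request:
{"name": "apply_moves", "arguments": {
  "series": [
    [1,[0.2,0,0],0],
    [1,[0.4,0,0],0],
    [1,[0.4,0,0],0]
  ]
}}

```text
t: 23.2
eef_pos: [486.3, 291.2, 451.5]
tcp_rot: [-0.908, 1.57, -2.479]
ft_force: [-0.1, -0.1, -1.0]
opening: 0.207
```

```bash
python3 - <<'E'
from h import *
st,M=tool(); print(st["t"],st["ft_force"],st["eef_pos"])
c=cam("wrist"); np.save("w13.npy",c,allow_pickle=True); g=c["image"].mean(2); u,v=proj(c,[485.6,320.16,155]); print(u,v)
for r in range(int(v)-12,int(v)+14,2): print(r,g[r,268:298].astype(int).tolist())
E
```

```text
23.2 [-0.12567057 -0.14032709 -0.98191253] [486.3310158  291.2208877  451.52186229]
282.3031204748548 181.59469779335933
169 [107, 107, 107, 107, 107, 106, 106, 109, 115, 116, 115, 116, 116, 115, 115, 115, 116, 114, 116, 116, 116, 115, 115, 116, 115, 116, 116, 116, 116, 116]
171 [107, 107, 106, 106, 105, 106, 106, 110, 115, 115, 115, 114, 115, 115, 115, 115, 116, 114, 115, 115, 115, 116, 115, 116, 115, 116, 116, 116, 116, 117]
173 [107, 107, 105, 106, 106, 107, 105, 106, 109, 115, 114, 115, 113, 114, 114, 114, 114, 114, 114, 114, 114, 116, 115, 115, 115, 115, 115, 115, 115, 116]
175 [106, 106, 106, 105, 105, 109, 115, 115, 115, 114, 114, 111, 108, 105, 103, 104, 105, 110, 113, 114, 114, 114, 114, 115, 115, 115, 116, 116, 115, 115]
177 [106, 106, 106, 106, 105, 109, 115, 115, 113, 108, 95, 73, 85, 104, 104, 104, 93, 68, 65, 91, 110, 113, 115, 114, 115, 115, 115, 115, 115, 115]
179 [106, 106, 106, 106, 106, 105, 109, 112, 101, 74, 71, 93, 100, 104, 105, 103, 99, 93, 75, 55, 83, 109, 114, 114, 114, 114, 115, 115, 115, 115]
181 [106, 106, 107, 105, 105, 105, 104, 99, 77, 60, 76, 94, 101,
[... 267 characters left out ...]
106, 100, 85, 80, 95, 102, 103, 105, 103, 99, 93, 79, 73, 95, 113, 114, 114, 114, 115, 114, 114, 115, 114]
187 [106, 106, 105, 106, 105, 106, 106, 105, 106, 99, 87, 95, 102, 104, 104, 102, 99, 93, 80, 97, 117, 115, 115, 115, 115, 114, 114, 114, 114, 114]
189 [106, 106, 106, 106, 105, 106, 107, 110, 115, 103, 85, 97, 101, 104, 104, 101, 97, 91, 81, 94, 115, 115, 115, 114, 114, 114, 115, 115, 114, 114]
191 [105, 105, 106, 105, 105, 106, 105, 109, 115, 103, 86, 97, 103, 104, 103, 101, 97, 91, 78, 93, 115, 115, 114, 115, 114, 114, 114, 114, 114, 115]
193 [105, 105, 104, 105, 106, 106, 105, 110, 115, 103, 89, 98, 104, 104, 104, 101, 98, 91, 77, 72, 93, 108, 111, 114, 114, 115, 114, 114, 114, 114]
```

The stem end now fills the bore's near edge with no contact force, so the tip is inside the rim. I'll loosen the grip and swing the bud upright over the bore.

Request:
{"name": "apply_moves", "arguments": {
  "series": [
    [0.58,[0,0,0],0],
    [0.58,[0,0,0],0],
    [0.58,[0,0,-0.4],0],
    [0.58,[0,0,-0.8],0],
    [0.58,[0,0,-1.2],0],
    [0.58,[0,0,-1.6],0],
    [0.58,[0,0,-2.0],0],
    [0.58,[0,0,-2.4],0],
    [0.58,[0,0,-2.8],0],
    [0.58,[0,0,-2.9],0],
    [0.58,[0,0,-2.9],0]
  ]
}}

```text
t: 24.62
eef_pos: [486.3, 320.3, 451.7]
tcp_rot: [-0.139, 1.571, -1.71]
ft_force: [-0.4, -0.1, -0.5]
opening: 0.208
```

Request:
{"name": "apply_moves", "arguments": {
  "series": [
    [0.58,[0.3,0,0],0],
    [0.58,[0.6,0,0],0],
    [0.58,[0.9,0,0],0],
    [0.58,[1.2,0,0],0],
    [0.58,[1.2,0,0],0]
  ]
}}

```text
t: 25.25
eef_pos: [486.4, 320.2, 439.4]
tcp_rot: [-0.891, 1.57, -2.462]
ft_force: [0.1, 0.7, -0.4]
opening: 0.209
```

```bash
python3 - <<'E'
from h import *
st,M=tool(); print(st["t"],st["ft_force"],st["moment"],st["eef_pos"],st["opening"])
c=cam("wrist"); s=cam("scene"); np.save("w14.npy",c,allow_pickle=True); np.save("s14.npy",s,allow_pickle=True)
m=bud(c,(220,150,350,330)); n,l,q,ce=cv2.connectedComponentsWithStats(m); i=1+q[1:,4].argmax(); print("bud wrist",q[i],ce[i])
print("bore scene px",proj(s,[485.6,320.2,155]))
g=s["image"].mean(2)
for r in range(140,192,3): print(r,g[r,396:440:2].astype(int).tolist())
E
```

```text
25.25 [ 0.14665579  0.74025982 -0.37950117] [-0.00262194 -0.14124506  0.03996845] [486.35122611 320.22879258 439.3767934 ] 0.2088448027624382
bud wrist [ 264  239   37   49 1493] [283.09778969 261.15673141]
bore scene px [418.02606619 184.16561024]
140 [176, 176, 177, 176, 177, 176, 176, 176, 176, 176, 178, 178, 177, 87, 56, 56, 56, 58, 55, 55, 53, 55]
143 [178, 177, 177, 177, 176, 176, 177, 176, 176, 176, 176, 178, 173, 57, 59, 56, 58, 58, 55, 53, 61, 77]
146 [178, 177, 178, 177, 176, 177, 176, 177, 177, 177, 176, 179, 127, 62, 60, 58, 57, 58, 55, 52, 167, 179]
149 [173, 177, 177, 177, 177, 177, 177, 177, 176, 176, 176, 179, 116, 61, 58, 55, 55, 55, 54, 102, 180, 177]
152 [156, 163, 175, 178, 177, 177, 177, 176, 176, 176, 177, 179, 112, 58, 59, 57, 59, 56, 54, 165, 179, 178]
155 [156, 156, 156, 164, 177, 177, 176, 178, 176, 177, 178, 174, 70, 59, 58, 57, 54, 57, 104, 180, 178, 178]
158 [156, 157, 157, 156, 159, 176, 179, 179, 179, 179, 179, 182, 110, 65, 68, 64, 60, 165, 177, 177, 176, 177]
161 [156, 157, 156, 156, 162, 170, 170, 178, 180, 179, 179, 180, 169, 89, 95, 162, 163, 177, 
[... 387 characters left out ...]
7, 158, 156, 157, 159, 131, 74, 135, 168, 144, 138, 61, 62, 63, 97, 78]
176 [170, 170, 160, 158, 158, 157, 158, 157, 156, 157, 157, 96, 80, 91, 90, 101, 117, 78, 61, 58, 83, 119]
179 [171, 171, 170, 160, 157, 159, 158, 155, 147, 143, 143, 75, 89, 91, 91, 89, 93, 90, 60, 61, 60, 112]
182 [171, 171, 171, 171, 167, 156, 131, 120, 118, 122, 92, 77, 108, 109, 96, 89, 89, 89, 67, 58, 59, 80]
185 [171, 171, 170, 171, 164, 151, 92, 96, 95, 89, 79, 91, 115, 116, 118, 101, 87, 91, 83, 60, 59, 57]
188 [179, 174, 171, 171, 169, 155, 86, 100, 119, 122, 120, 120, 119, 120, 119, 99, 90, 87, 93, 70, 57, 55]
191 [181, 181, 177, 172, 171, 172, 157, 72, 76, 85, 92, 97, 94, 97, 87, 89, 88, 102, 104, 95, 57, 56]
```

```bash
python3 - <<'E'
from h import *
s=load("s14"); c=load("w14"); st,M=tool()
for z in(155,175,200): print(z,proj(s,[485.6,320.2,z]).round(1))
g=c["image"].mean(2)
for r in range(186,244,3): print(r,g[r,266:300].astype(int).tolist())
print(proj(c,[485.6,320.2,155]),proj(c,[485.6,320.2,180]))
E
```

```text
155 [418.  184.2]
175 [419.7 177.6]
200 [421.9 169.2]
186 [108, 109, 108, 109, 108, 108, 107, 108, 107, 106, 107, 107, 107, 107, 111, 116, 115, 116, 116, 117, 117, 118, 117, 117, 118, 117, 117, 117, 117, 117, 117, 117, 118, 118]
189 [109, 108, 108, 107, 107, 107, 107, 108, 107, 107, 107, 107, 107, 107, 107, 107, 107, 111, 117, 117, 116, 117, 117, 117, 117, 117, 116, 117, 117, 117, 117, 118, 117, 117]
192 [107, 108, 108, 107, 107, 106, 105, 104, 99, 91, 88, 91, 96, 100, 98, 98, 98, 98, 96, 95, 94, 92, 91, 88, 96, 107, 112, 113, 115, 117, 116, 117, 117, 118]
195 [106, 99, 90, 93, 102, 110, 116, 120, 118, 116, 113, 110, 108, 109, 108, 107, 112, 118, 117, 117, 118, 118, 118, 118, 120, 122, 121, 114, 100, 88, 84, 92, 105, 114]
198 [101, 113, 114, 111, 108, 108, 108, 108, 107, 107, 108, 107, 107, 108, 107, 108, 111, 117, 117, 117, 117, 117, 116, 117, 118, 117, 117, 117, 117, 117, 118, 120, 116, 101]
201 [109, 108, 108, 108, 107, 108, 107, 107, 108, 107, 107, 107, 107, 107, 107, 108, 108, 111, 116, 116, 117, 117, 117, 116, 116, 116, 117, 117, 117, 118, 117, 117, 117, 117]
204 [108, 108, 107
[... 1600 characters left out ...]
, 113, 113, 113, 112, 113, 113, 113, 113]
234 [113, 113, 113, 113, 113, 113, 112, 113, 113, 113, 103, 84, 83, 88, 91, 90, 88, 85, 82, 77, 71, 63, 69, 74, 89, 109, 113, 112, 113, 112, 113, 112, 113, 112]
237 [124, 105, 106, 106, 107, 107, 107, 107, 107, 107, 97, 80, 82, 86, 86, 85, 84, 83, 79, 75, 69, 64, 65, 72, 73, 90, 107, 106, 107, 107, 106, 106, 108, 107]
240 [78, 67, 68, 70, 69, 68, 68, 68, 67, 65, 65, 65, 64, 64, 64, 64, 64, 64, 65, 65, 64, 66, 64, 64, 65, 64, 67, 65, 66, 66, 67, 67, 74, 108]
243 [67, 67, 67, 68, 67, 67, 68, 67, 66, 65, 63, 63, 63, 62, 64, 64, 64, 64, 65, 64, 63, 64, 64, 63, 64, 65, 66, 65, 66, 67, 67, 66, 65, 98]
[282.33498509 217.93079148] [282.31749176 226.95023299]
```

The stem is in the bore and close to vertical. I'll go on down towards the cork.

Request:
{"name": "apply_moves", "arguments": {
  "series": [
    [0.58,[0.4,0,0],0],
    [0.58,[0.8,0,0],0],
    [0.58,[1.2,0,0],0],
    [0.58,[1.6,0,0],0],
    [0.58,[2.0,0,0],0],
    [0.58,[2.4,0,0],0],
    [0.58,[2.4,0,0],0]
  ]
}}

```text
t: 26.22
eef_pos: [486.3, 320.2, 415.3]
tcp_rot: [-0.93, 1.57, -2.501]
ft_force: [-0.0, -0.2, -1.2]
opening: 0.209
```

Request:
{"name": "apply_moves", "arguments": {
  "series": [
    [1,[0,0,0],0],
    [1,[0,0,0],0],
    [1,[0.4,0,0],0],
    [1,[0.8,0,0],0],
    [1,[1.2,0,0],0],
    [1,[1.6,0,0],0],
    [1,[2.0,0,0],0],
    [1,[2.4,0,0],0],
    [1,[2.4,0,0],0]
  ]
}}

```text
t: 27.35
eef_pos: [486.3, 320.2, 391.7]
tcp_rot: [1.756, 1.571, 0.185]
ft_force: [-1.5, -0.9, 1.6]
opening: 0.21
```

Request:
{"name": "apply_moves", "arguments": {
  "series": [
    [1,[0.3,0,0],0],
    [1,[0.6,0,0],0],
    [1,[0.9,0,0],0],
    [1,[1.2,0,0],0],
    [1,[1.5,0,0],0],
    [1,[1.8,0,0],0],
    [1,[1.8,0,0],0]
  ]
}}

```text
t: 28.22
eef_pos: [486.3, 320.2, 373.8]
tcp_rot: [1.888, 1.57, 0.317]
ft_force: [-0.2, -0.4, 2.8]
opening: 0.21
```

```bash
cat >> h.py <<'E'
def shoulder(tag):
    st,M=tool(); print(st["t"].__round__(2),st["ft_force"].round(1),st["eef_pos"].round(1),round(st["opening"],3))
    c=cam("wrist"); s=cam("scene"); np.save("w%s.npy"%tag,c,allow_pickle=True); np.save("s%s.npy"%tag,s,allow_pickle=True)
    m=bud(s,(405,130,440,200)); ys,xs=np.nonzero(m); print("bud scene",len(xs), (xs.min(),xs.max(),ys.min(),ys.max()) if len(xs) else "")
    print("scene rows expected: lip centre",proj(s,[485.6,320.2,155]).round(1),"shoulder front edge z=155,165,175",[proj(s,[495.6,320.2,z]).round(1).tolist() for z in(155,165,175)],"dome top if home",proj(s,[485.6,320.2,189]).round(1))
    g=s["image"]
    return c,s
E
python3 - <<'E'
from h import *
c,s=shoulder("15")
for r in range(158,196,2): print(r,s["image"][r,408:430:3].tolist())
E
```

```text
28.23 [-0.2 -0.4  2.8] [486.3 320.2 373.8] 0.21
bud scene 0 
scene rows expected: lip centre [418.  184.2] shoulder front edge z=155,165,175 [[418.8, 186.8], [419.6, 183.5], [420.5, 180.2]] dome top if home [420.9 172.9]
158 [[179, 182, 176], [177, 181, 175], [180, 183, 177], [110, 113, 109], [56, 55, 55], [56, 57, 57], [56, 56, 55], [54, 55, 54]]
160 [[168, 170, 164], [178, 181, 175], [180, 183, 178], [78, 78, 76], [57, 56, 54], [54, 56, 53], [55, 54, 53], [53, 53, 52]]
162 [[158, 159, 153], [175, 179, 173], [182, 185, 180], [58, 59, 57], [54, 56, 53], [54, 55, 53], [55, 55, 53], [52, 53, 51]]
164 [[159, 161, 155], [171, 173, 167], [177, 180, 180], [53, 54, 52], [55, 55, 55], [61, 61, 61], [54, 54, 52], [52, 52, 50]]
166 [[171, 172, 166], [172, 172, 167], [169, 170, 164], [54, 55, 53], [54, 55, 53], [58, 58, 57], [52, 53, 48], [53, 53, 52]]
168 [[173, 174, 168], [171, 173, 167], [165, 167, 160], [57, 56, 54], [55, 53, 53], [54, 53, 52], [54, 53, 52], [49, 50, 47]]
170 [[172, 173, 167], [172, 173, 167], [131, 132, 127], [68, 61, 55], [54, 56, 53], [56, 54, 52], [52, 52, 51], [92, 90,
[... 808 characters left out ...]
74, 73, 72], [104, 107, 97], [107, 109, 101], [94, 95, 91], [90, 90, 87]]
186 [[75, 76, 74], [83, 85, 80], [73, 74, 70], [81, 82, 81], [110, 114, 104], [112, 115, 105], [102, 105, 98], [90, 90, 86]]
188 [[85, 87, 82], [82, 84, 78], [81, 84, 78], [100, 103, 94], [111, 115, 105], [112, 116, 106], [96, 98, 92], [90, 90, 86]]
190 [[149, 151, 145], [73, 76, 72], [92, 94, 87], [109, 112, 102], [108, 112, 102], [105, 108, 99], [90, 90, 86], [90, 90, 87]]
192 [[155, 156, 150], [68, 70, 66], [72, 73, 69], [76, 77, 72], [76, 77, 72], [109, 111, 105], [89, 90, 87], [90, 90, 87]]
194 [[107, 110, 103], [68, 70, 66], [72, 74, 70], [72, 73, 68], [115, 115, 109], [155, 156, 151], [90, 89, 86], [91, 89, 86]]
```

Request:
{"name": "apply_moves", "arguments": {
  "series": [
    [1,[0.3,0,0],0],
    [1,[0.6,0,0],0],
    [1,[0.9,0,0],0],
    [1,[1.1,0,0],0],
    [1,[1.3,0,0],0],
    [1,[1.3,0,0],0]
  ]
}}

```text
t: 29.08
eef_pos: [486.4, 320.3, 361.3]
tcp_rot: [1.974, 1.57, 0.404]
ft_force: [-1.4, 0.7, 9.1]
opening: 0.204
```

Request:
{"name": "apply_moves", "arguments": {
  "series": [
    [1,[0.2,0,0],0],
    [1,[0.4,0,0],0],
    [1,[0.4,0,0],0]
  ]
}}

```text
t: 29.45
eef_pos: [486.0, 320.4, 360.2]
tcp_rot: [2.145, 1.567, 0.575]
ft_force: [-10.7, -2.5, 36.7]
opening: 0.21
```

```bash
python3 - <<'E'
from h import *
c,s=shoulder("16")
for r in range(174,196,2): print(r,s["image"][r,408:430:3].tolist())
E
```

```text
29.45 [-10.7  -2.5  36.7] [486.  320.4 360.2] 0.21
bud scene 0 
scene rows expected: lip centre [418.  184.2] shoulder front edge z=155,165,175 [[418.8, 186.8], [419.6, 183.5], [420.5, 180.2]] dome top if home [420.9 172.9]
174 [[166, 167, 162], [161, 162, 157], [88, 87, 83], [60, 59, 55], [55, 57, 55], [54, 53, 52], [52, 52, 50], [60, 60, 58]]
176 [[160, 160, 154], [161, 162, 156], [69, 69, 65], [59, 57, 55], [55, 56, 55], [56, 55, 53], [52, 52, 50], [111, 111, 107]]
178 [[161, 162, 156], [162, 163, 157], [80, 79, 74], [62, 60, 57], [56, 56, 54], [54, 53, 52], [56, 56, 54], [114, 114, 110]]
180 [[157, 158, 152], [137, 139, 132], [65, 61, 57], [56, 56, 55], [54, 55, 53], [54, 53, 51], [69, 69, 66], [92, 92, 89]]
182 [[117, 119, 114], [92, 96, 88], [62, 60, 57], [55, 56, 54], [55, 54, 52], [52, 50, 49], [86, 86, 82], [90, 90, 87]]
184 [[82, 84, 79], [82, 85, 78], [64, 60, 55], [70, 63, 57], [67, 59, 54], [96, 99, 91], [93, 94, 89], [91, 90, 88]]
186 [[76, 78, 73], [83, 85, 80], [72, 66, 61], [73, 64, 57], [71, 61, 55], [109, 112, 101], [102, 104, 98], [91, 90, 86]]
188 [[86, 88, 83], [81, 84, 79], [75, 75, 70], [91, 94, 86], [103, 106, 96], [111, 115, 105], [95, 97, 91], [89, 89, 85]]
190 [[149, 150, 144], [75, 76, 71], [78, 80, 75], [98, 101, 93], [108, 112, 101], [106, 109, 100], [91, 91, 88], [90, 91, 87]]
192 [[154, 155, 149], [68, 69, 65], [72, 72, 68], [73, 75, 71], [77, 77, 74], [111, 111, 106], [91, 91, 88], [91, 91, 87]]
194 [[108, 111, 104], [70, 71, 68], [73, 75, 70], [71, 72, 68], [116, 118, 111], [155, 156, 151], [87, 88, 85], [90, 89, 86]]
```

The force stopped hard at 37 N, and the shoulder's front edge sits at row 187, which is lip level. I'll ease off, release and rise.

Request:
{"name": "apply_moves", "arguments": {
  "series": [
    [1,[-0.3,0,0],0],
    [0.4,[-0.3,0,0],0],
    [0.2,[-0.3,0,0],0],
    [0.2,[-0.3,0,0],0],
    [0.2,[-0.3,0,0],0],
    [0.2,[-3,0,0],0],
    [0.2,[-7,0,0],0],
    [0.2,[-9,0,0],0],
    [0.2,[-9,0,0],0]
  ]
}}

```text
t: 30.68
eef_pos: [486.3, 320.2, 447.8]
tcp_rot: [1.991, 1.568, 0.42]
ft_force: [-0.1, 0.3, -0.3]
opening: 0.397
```

```bash
python3 - <<'E'
from h import *
c,s=shoulder("17")
m=bud(c,(220,140,350,300)); n,l,q,ce=cv2.connectedComponentsWithStats(m); i=1+q[1:,4].argmax(); print("bud wrist",q[i],ce[i],"expected box centre top",proj(c,[485.6,320.2,183]))
hs=cv2.cvtColor(s["image"],cv2.COLOR_RGB2HSV)
for r in range(160,194,2): print(r,s["image"][r,408:430:3].tolist())
for o in((10,10),(-10,10)):
  print([proj(s,[485.6+a,320.2+b,z]).round(1).tolist() for a,b,z in((10,-10,155),(10,10,155),(10,-10,183),(10,10,183))])
  break
E
```

```text
30.68 [-0.1  0.3 -0.3] [486.3 320.2 447.8] 0.397
bud scene 8 (np.int64(416), np.int64(422), np.int64(175), np.int64(178))
scene rows expected: lip centre [418.  184.2] shoulder front edge z=155,165,175 [[418.8, 186.8], [419.6, 183.5], [420.5, 180.2]] dome top if home [420.9 172.9]
bud wrist [270 207  24  30 436] [280.85550459 221.08715596] expected box centre top [281.5113038  225.29475705]
160 [[173, 176, 174], [177, 181, 182], [177, 180, 181], [175, 179, 180], [176, 180, 181], [175, 179, 175], [176, 180, 174], [176, 179, 174]]
162 [[171, 173, 167], [176, 179, 179], [176, 180, 181], [177, 180, 181], [177, 180, 182], [176, 179, 179], [175, 179, 173], [176, 180, 175]]
164 [[168, 169, 163], [171, 173, 166], [174, 178, 178], [176, 179, 175], [176, 179, 176], [177, 180, 175], [176, 180, 175], [179, 182, 178]]
166 [[159, 160, 154], [163, 163, 158], [159, 160, 155], [177, 180, 174], [177, 181, 175], [176, 179, 174], [176, 179, 175], [177, 181, 175]]
168 [[158, 159, 154], [158, 159, 153], [158, 159, 153], [166, 168, 163], [177, 180, 175], [176, 179, 175], [176, 179, 173], [169, 172, 167]]
1
[... 906 characters left out ...]
1, 91, 88]]
184 [[83, 86, 81], [84, 86, 81], [69, 62, 58], [79, 70, 62], [75, 66, 59], [115, 117, 106], [98, 99, 95], [92, 92, 89]]
186 [[77, 78, 74], [83, 86, 80], [77, 69, 63], [76, 66, 59], [73, 64, 57], [120, 124, 113], [105, 108, 100], [90, 91, 88]]
188 [[90, 92, 87], [84, 86, 80], [89, 91, 84], [106, 110, 101], [110, 115, 104], [121, 126, 115], [99, 102, 95], [92, 92, 88]]
190 [[151, 153, 147], [77, 79, 75], [102, 106, 98], [118, 122, 112], [118, 122, 112], [114, 116, 108], [90, 90, 87], [92, 92, 89]]
192 [[164, 165, 158], [70, 71, 67], [75, 77, 74], [79, 81, 75], [80, 82, 76], [109, 111, 105], [91, 91, 87], [93, 93, 89]]
[[414.6, 186.7], [423.0, 186.9], [416.9, 177.4], [425.5, 177.7]]
```

The bud spans rows 173–187, matching the fully-home prediction of 172.9–186.8. As an independent check I'll press the dome gently with shut fingers.

Request:
{"name": "apply_moves", "arguments": {
  "series": [
    [1,[0,0,0],0],
    [1,[0,0,0],0],
    [1,[0,0,0],0],
    [1,[3,0,0],0],
    [1,[6,0,0],0],
    [1,[6.4,0,0],0],
    [1,[6.7,0,0],0],
    [1,[6.8,0,0],0],
    [1,[6.8,0,0],0]
  ]
}}

```text
t: 31.9
eef_pos: [486.4, 320.3, 379.6]
tcp_rot: [1.978, 1.569, 0.408]
ft_force: [-0.1, -0.8, 0.5]
opening: 0.006
```

Request:
{"name": "apply_moves", "arguments": {
  "series": [
    [1,[0.1,0,0],0],
    [1,[0.2,0,0],0],
    [1,[0.2,0,0],0]
  ]
}}

```text
t: 32.28
eef_pos: [486.3, 320.2, 379.0]
tcp_rot: [1.992, 1.568, 0.421]
ft_force: [-4.3, -1.9, 16.9]
opening: 0.005
```

Request:
{"name": "apply_moves", "arguments": {
  "series": [
    [1,[-4,0,0],0],
    [1,[-9,0,0],0],
    [1,[-12,0,0],0],
    [1,[-12,0,0],0],
    [1,[-12,0,0],0]
  ]
}}

```text
t: 32.9
eef_pos: [486.2, 320.1, 495.8]
tcp_rot: [-1.026, 1.57, -2.597]
ft_force: [-0.7, 0.1, -0.2]
opening: 0.003
```

```bash
python3 - <<'E'
from h import *
c,s=shoulder("18"); a=load("scene")
d=cv2.absdiff(a["image"],s["image"]).max(2)
for n,b in(("tumbler",(262,205,300,240)),("bowl",(245,243,290,280)),("glass",(125,220,180,305)),("pepper",(352,275,380,318)),("salt",(220,280,245,310)),("fork",(240,178,268,222))): print(n,float((d[b[1]:b[3],b[0]:b[2]]>30).mean().round(3)))
print([proj(s,[485.6+x,320.2+y,z]).round(1).tolist() for x,y,z in((10,-10,155),(10,-10,183))])
m=(cv2.cvtColor(s["image"],cv2.COLOR_RGB2HSV)[...,1]>35).astype(np.uint8); k=np.zeros_like(m); k[165:192,405:428]=1; ys,xs=np.nonzero(m*k); print(xs.min(),xs.max(),ys.min(),ys.max())
job.job_done()
E
```

```text
32.9 [-0.7  0.1 -0.2] [486.2 320.1 495.8] 0.003
bud scene 7 (np.int64(420), np.int64(422), np.int64(175), np.int64(177))
scene rows expected: lip centre [418.  184.2] shoulder front edge z=155,165,175 [[418.8, 186.8], [419.6, 183.5], [420.5, 180.2]] dome top if home [420.9 172.9]
tumbler 0.035
bowl 0.389
glass 0.121
pepper 0.0
salt 0.0
fork 0.046
[[414.6, 186.7], [416.9, 177.4]]
414 424 173 186
the job is handed in; nothing more can be done
```

The flower is in the vase with its bud home on the lip, released, and the job is handed in at about 33 s of the 72 s allowed. No verdict is reported.

**What I did:**
- **Pick-up:** I gripped the bud and loosened the grip slightly, so gravity swung the stem down.
- **Tumbler:** I stood the flower in the tumbler, let go, and gripped it again.
- **Entering the bore:** I turned the stem against the vase's lip until the wrist camera could see the tip. From that view I lined the tip up with the bore, entered it, and swung the flower upright.
- **Push:** I pushed past the cork until the bud stopped hard on the lip at 37 N, then released it.

**Last checks:**
- **Bud:** It spans scene rows 173–186; fully home predicts 172.9–186.8. Pressing the dome with shut fingers met contact about 189 mm above the table, against 189.5 mm expected for home.
- **Tumbler, pepper and salt:** Their image areas are essentially unchanged, so the tumbler still stands in place.
- **Doubtful – bowl and wineglass:** The before/after comparison showed changed pixels around the bowl (39%), the wineglass (12%) and slightly the fork (5%). I think this is the arm's shadow having moved, since I felt no contact. I did not confirm it with another picture before handing in.
- **Not measured:** I did not read the cork depth or the final tilt directly. I infer both from the bud being home.
- **Disagreed:** The scene camera put the bore about 4 mm off in x from the top and wrist views. I used the wrist view.

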